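# Load a circuit board into a spring board holder

## Task

Load the circuit board, components up, into the spring board holder so that it can be worked on: hold it tilted, push its low edge into one sprung jaw until that jaw has gone well back, lower the other edge onto the opposite jaw's ledge, then let the springs carry the board back until both jaws grip it and let go. It must end lying level with both edges fully home in the grooves, square to the jaws and midway along them; work by feel, never pressing the board hard against the holder (15 N is plenty), and leave the other things alone.

Things in the scene. Friction and masses are not known exactly. Their poses are not given: they have to be found in the camera images.
- drive_board: The board: green printed circuit board 80 mm (its x) by 100 mm (its y), 3 mm thick, 0.18 to 0.29 kg, flat on the bench, components up. Origin: centre of its underside, z up. Low components (to 18 mm above the underside) only in the corners, over 16 mm from the centre in x. The outer 8 mm along both 80 mm long edges (y = +50, -50 mm) are bare; the jaws take these. Either way round is right.
- heat_sink (a point): Middle of the top of the board's finned aluminium heat sink, 41 mm above the board's underside, over its centre. The heat sink is 44 mm (board x) by 34 mm (board y): the handle, to be gripped across either pair of sides, fingertips clear of the board. Its axes are the board's.
- board_edge (a point): Middle of the lower corner of the board's bare edge at its y = +50 mm; the opposite edge at y = -50 mm is alike. Its axes are the board's.
- board_holder: The holder: grey cast base 100 (x) by 130 mm (y), fixed to the bench, carrying a steel cross rail along y, 230 mm over all, with an arm and a sprung jaw at each end. Origin: centre of the base's underside; z up. Jaws at +y and -y mirror each other, 64 mm long along x, centred on x = 0, facing the middle. Nothing of jaws or arms stands higher than 88 mm above the bench.
- holder_middle (a point): Point over the holder's origin at ledge height, 78 mm above the bench. Loaded, the board's underside lies on both ledges at this height, and the equal springs centre it between the jaws, within 28 mm of this point along y. The free gap between the jaws' groove walls is 92 to 96.5 mm, so one jaw must go back 10 to 14 mm before the 100 mm board's other edge clears the opposite lip.
- left_wall_nominal (a point): Nominal foot of the left (+y) jaw's upright groove wall, at rest, on its ledge. True wall: up to 25 mm either way along y (clamped rail, differs each time, not measured): find it by feel or sight. Ledge: flat, top 78 mm above the bench, reaching 13 mm inward from the wall. Upper lip over it: 6 mm inward; groove 3.8 mm high at the wall, 7.3 mm at the lip's tip.
- right_wall_nominal (a point): The same for the right (-y) jaw: it shifts with the left one, and up to 2 mm more. Either jaw slides outward up to 16.5 mm against its spring: 2 N to start, 0.6 N more per mm, 12 N at its hard stop. Pushed with 11 to 12 N the board always clears the opposite lip and is still over the opposite ledge.
- tape_measure: Bystander: tape measure, 38 x 84 x 66 mm, standing loose on the bench, to be left alone.
- torch: Bystander: black hand torch, 32 x 135 x 32 mm, lying loose on the bench, to be left alone.
- marker: Bystander: felt marker, 17 x 130 x 15 mm, lying loose on the bench, to be left alone.

How it is judged:
On the way:
1. the board, tilted by more than 4 degrees at the jaws' height, pushes against the holder with more than 5 N (contact force between drive_board and board_holder above 5 N and angle between drive_board's own z axis and vertical above 0.07 rad and z of drive_board in the frame of board_holder above 0.07 m and horizontal distance between drive_board and board_holder below 0.08 m), for 0.1 s.
At the end, for the whole second after the job is handed in: The board rests between the jaws: underside 76.5 to 80 mm above the bench, components up and level within 1.7 degrees, within 10 mm of the jaws' middle along x, within 34 mm of the holder's middle along y (the clamped rail decides where), square within 3.4 degrees, at rest and released (z of drive_board in the frame of board_holder between 0.0765 and 0.08 m and angle between drive_board's own z axis and vertical below 0.03 rad and x of drive_board in the frame of board_holder between -0.01 and 0.01 m and y of drive_board in the frame of board_holder between -0.034 and 0.034 m and angle between the y axis of drive_board and the y axis of board_holder, either way round below 0.06 rad and linear speed of drive_board below 0.01 m/s); the robot touches nothing.
It fails at once if board pressed against the holder with more than 25 N (contact force between drive_board and board_holder above 25 N).
It fails at once if a bystander moved by more than 20 mm (distance of any of marker, tape_measure, torch from where it was at the start of the episode above 0.02 m).
It also fails if it takes over 72 s, if anything falls off the work surface, if the arm or the gripper's body presses on something with over 40 N, if the wrist force passes 120 N, or if a joint passes its speed limit or range.

## Robot

A 6-joint arm with a two-finger parallel gripper is mounted at the origin on a cart in front of the work surface, level with it; the furniture and walls round the work are solid. World frame = base frame: x ahead of the robot, y to its left, z up, the work surface at z = 0. Lengths are in m, angles in rad, forces in N, time in s.
With the tool pointing down it reaches from about 0.25 to 0.775 m from the base axis. Payload 4 kg.
Tool frame: the origin (TCP) lies between the finger pads; the fingertips stand 19 mm ahead of it and the grasp point (between the pads) is the TCP (robot.tip_reach is the y of the fingertips in the tool frame, in m); y points along the fingers, x is the direction in which the jaws open and shut, and the axes are right-handed (so a half turn about y gives the same grasp; the last joint's range is limited). The gripper opens to 94 mm and grips with 3 to 60 N. Pads are 16 mm wide; open, the fingers measure 119 mm over their backs; the gripper's body (75 mm by 177 mm) begins 78 mm behind the grasp point.
Start: joints at [1.145, 0.087, 1.371, -0, 1.684, -0.103], TCP at [0.174, 0.522, 0.225] pointing down, gripper open.
Joint ranges: [-3.1, 3.1], [-0.76, 2.03], [0.27, 2.55], [-1.08, 4.22], [0.17, 2.65], [-2.57, 2.57]. Speed limits (rad/s): [2.79, 2.79, 3.14, 3.14, 3.14, 3.14].

## Interface

Orientations are given as [roll, pitch, yaw] about the fixed x, y, z axes, in that order (R = Rz(yaw) Ry(pitch) Rx(roll)).
In Python, from bench import robot, imaging, order gives the robot as it stands.
- The arm moves only by the tool send_rows, never from a script. Its argument "moves" is text: rows parted by semicolons, each of 5 numbers parted by spaces: the gripper's target within -1 to 1 (shut at 1, half-way at 0, fully open at -1), then the shift along the tool's x, y, z in m, then the turn about the tool's y in degrees. In form: fingers tx ty tz roll; .... A call has exactly 10 rows; each row shifts and turns the commanded pose from where the row before left it, along the tool's axes as they then stand; what a row does not reach is not made up. A row lasts 1/12 s, in which the tool goes at most 41.7 mm and 7.16 degrees, less where a joint would pass 70% of its speed; a pose out of reach is approached as far as the arm can. A call with a gripper value outside its range is refused whole. The fingers move at their own pace and stop on an object; the grip force is fixed at half the most. Time passes only in rows, so rows that do not move let the fingers close, or fill a call up. It gives the time, the measured TCP pose, the force and the opening at its end, in the units of the state.
- robot.get_obs(): the state, without advancing time (a new reading comes with each control period).
- imaging.snapshot(name): name is "scene" or "side" or "wrist"; returns a dict with "image" (400x640x3 uint8, red, green, blue), "mtx" (3x3 intrinsics, pixels), "R" (3x3) and "t" (3): a world point X has camera coordinates R X + t. Camera axes: x right, y down, z forward; pixel columns grow to the right and rows downward; lengths in m; the calibration is good to about 2 mm. A picture is of the moment at which its call begins. There is no depth.
- order.close_job(): hands the job in, once; it reports no verdict.
Trained networks look in a picture, given as the dict that the camera call returned (one of the last four; its "shot" number tells which), for a name from the list of things; names that differ only in an ending like _2 or _b are one class to them, and where a whole thing is asked for, a point or a joint stands for the part that bears it (a point fixed in the world has none). Each returns a list of dicts, best first, with "conf" (0 to 1); they miss things now and then, are a little off and sometimes report something else, mostly with a low value. They report only what shows in the picture. A call takes as long as a camera call.
- imaging.recognise(picture, target): "centre" ([column, row] in pixels, amid what is visible of it).
- imaging.landmark_of(picture, target): "centre" ([column, row] in pixels: a listed point, or the origin of a listed thing).
The state is a dict: "time": time; "joint_positions": joint angles; "qvel": joint speeds; "joint_torque": joint torques, N m; "tool_pos": TCP position; "ee_rot": TCP orientation; "wrist_force": force on the tool from outside, world axes, zero at the start; "wrist_torque": the same for the moment, N m; "width": finger opening in m.
Only numpy, scipy, OpenCV 4.12 (cv2) and the standard library are available. Lean on these libraries where they do the work, as an engineer would, in place of code of your own. Each camera call takes 0.05 s, during which the arm holds its last target.

## Working session

There is one attempt and no reset: what is moved stays moved. The work goes in short steps, Python scripts to look and compute and a tool call to move; the robot and the scene stay as the last step left them, time stands still between calls to the robot, and variables do not carry over. Pictures are saved under pics/ and viewed, and the job is handed in when it is done.

Besides the shell and the picture viewer there is one more tool, called after "Call:" as name(argument=value, ...) on one line, values as JSON. send_rows: Moves the arm, as the interface text tells. Its arguments: {"type":"object","properties":{"moves":{"type":"string"}},"required":["moves"]}

```bash
ls; mkdir -p pics
python3 - <<'E'
from bench import robot, imaging, order
import cv2
o=robot.get_obs()
for k,v in o.items(): print(k,v)
for n in ["scene","side","wrist"]:
    p=imaging.snapshot(n)
    cv2.imwrite(f"pics/{n}0.png",p["image"][:,:,::-1])
    print(n,p["mtx"],p["R"],p["t"])
    for t in ["heat_sink","board_edge","drive_board","holder_middle","left_wall_nominal","right_wall_nominal","board_holder"]:
        print(t,[(r["centre"],r["conf"]) for r in imaging.landmark_of(p,t)][:2])
E
```

```text
pics
time 0.0
joint_positions [ 1.14492832e+00  8.79510652e-02  1.37224750e+00 -1.80244478e-05
  1.68356901e+00 -1.03099002e-01]
qvel [-0.00127446  0.00041099  0.00140564  0.00239801 -0.00016072 -0.00041159]
joint_torque [-3.00606371e-04 -3.40171123e+01 -3.02434945e+01  7.17259292e-02
  3.27352574e-02 -1.44797241e-04]
tool_pos [0.17425881 0.52113824 0.2233097 ]
ee_rot [-1.57059031  0.00216522  1.24802553]
wrist_force [0.2973503  0.33563669 1.09231489]
wrist_torque [0.03978243 0.04794962 0.00333773]
width 0.09418203064439536
scene [[385.39474502   0.         322.26532767]
 [  0.         385.39474502 194.42400678]
 [  0.           0.           1.        ]] [[ 0.81036592 -0.58558925  0.01980654]
 [-0.33894152 -0.49608113 -0.79938862]
 [ 0.47793903  0.64108403 -0.60048775]] [-0.29633453  0.34539902  0.48854259]
heat_sink [([325.3, 235.0], 0.65)]
board_edge [([309.3, 234.7], 0.89)]
drive_board [([322.9, 247.3], 0.62), ([391.3, 188.0], 0.61)]
holder_middle [([387.7, 188.1], 0.68), ([323.7, 234.9], 0.61)]
left_wall_nominal [([374.6, 179.3], 0.77)]
right_wall_nominal [([406.3, 201.2], 0.64)]
[... 387 characters left out ...]
ard_edge [([315.6, 241.8], 0.85), ([288.5, 195.2], 0.57)]
drive_board [([317.2, 255.0], 0.7)]
holder_middle [([384.6, 217.8], 0.58)]
left_wall_nominal [([381.0, 209.5], 0.88)]
right_wall_nominal [([396.4, 232.0], 0.67)]
board_holder [([383.7, 244.8], 0.89)]
wrist [[321.63172807   0.         322.12326401]
 [  0.         321.63172807 201.84036336]
 [  0.           0.           1.        ]] [[ 3.17051089e-01  9.48408431e-01  2.36071088e-04]
 [ 9.11631422e-01 -3.04825231e-01  2.75698621e-01]
 [ 2.61546857e-01 -8.71953381e-02 -9.61244097e-01]] [-0.55145023 -0.02861703  0.3906107 ]
heat_sink []
board_edge []
drive_board []
holder_middle []
left_wall_nominal []
right_wall_nominal []
board_holder []
```

View pics/scene0.png

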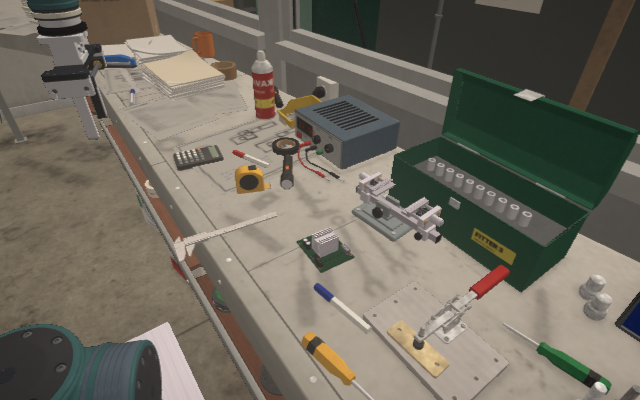

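View pics/side0.png

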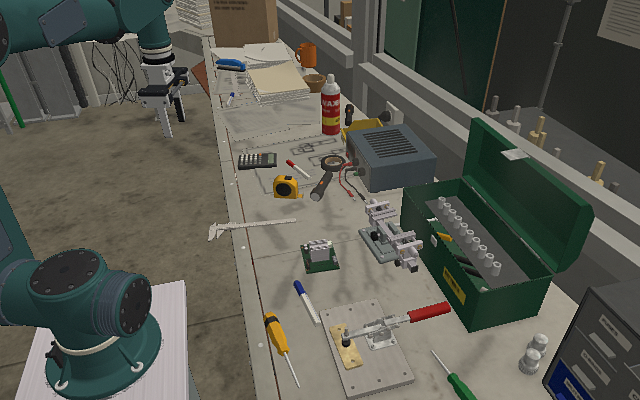

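View pics/wrist0.png

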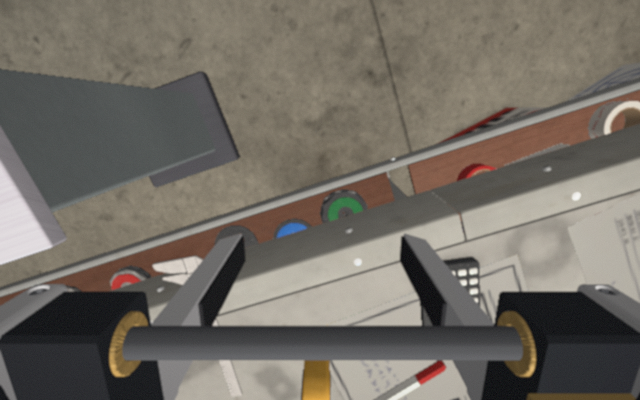

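The overview shows the board at scene (325,247) and side (320,257), with the holder at scene (395,205) and side (388,235). The tape measure, torch and marker are well apart from both. Next I'll triangulate and zoom in.

```bash
cat > h.py <<'E'
import numpy as np, cv2
from scipy.optimize import least_squares
def ray(p,uv):
    d=np.linalg.solve(p["mtx"],[uv[0],uv[1],1.]); R=p["R"]
    return -R.T@p["t"], R.T@d
def onplane(p,uv,z):
    c,d=ray(p,uv); return c+d*(z-c[2])/d[2]
def proj(p,X):
    c=np.asarray(X)@p["R"].T+p["t"]; q=c@p["mtx"].T; return q[...,:2]/q[...,2:]
def crop(p,c,hw,hh,s,name):
    im=p["image"][:,:,::-1]; x,y=map(int,c)
    im=im[max(0,y-hh):y+hh,max(0,x-hw):x+hw]
    cv2.imwrite(name,cv2.resize(im,None,fx=s,fy=s,interpolation=cv2.INTER_CUBIC))
E
python3 - <<'E'
from bench import imaging
from h import *
Z=dict(heat_sink=.041,board_edge=0,drive_board=0,holder_middle=.078,left_wall_nominal=.078,right_wall_nominal=.078,board_holder=0,tape_measure=0.03,torch=.016,marker=.008)
for n in ["scene","side"]:
    p=imaging.snapshot(n)
    for t,z in Z.items():
        print(n,t,[(np.round(onplane(p,r["centre"],z),4),r["conf"]) for r in imaging.landmark_of(p,t)][:2])
    c=(355,225) if n=="scene" else (360,235)
    crop(p,c,100,70,4,f"pics/{n}_c1.png")
E
```

```text
scene heat_sink [(array([0.4824, 0.1443, 0.041 ]), 0.58)]
scene board_edge [(array([0.4755, 0.1959, 0.    ]), 0.8)]
scene drive_board [(array([0.4742, 0.1482, 0.    ]), 0.6)]
scene holder_middle [(array([0.655 , 0.1467, 0.078 ]), 0.74), (array([0.4937, 0.3266, 0.078 ]), 0.31)]
scene left_wall_nominal [(array([0.6508, 0.2017, 0.078 ]), 0.79)]
scene right_wall_nominal [(array([0.6552, 0.0995, 0.078 ]), 0.85)]
scene board_holder [(array([0.6424, 0.139 , 0.    ]), 0.66)]
scene tape_measure [(array([0.4457, 0.3874, 0.03  ]), 0.61)]
scene torch [(array([0.5444, 0.398 , 0.016 ]), 0.86)]
scene marker [(array([ 0.4045, -0.0044,  0.008 ]), 0.71), (array([0.5562, 0.4179, 0.008 ]), 0.32)]
side heat_sink [(array([0.4688, 0.1395, 0.041 ]), 0.68)]
side board_edge [(array([0.4795, 0.2027, 0.    ]), 0.59)]
side drive_board [(array([0.4684, 0.1402, 0.    ]), 0.62)]
side holder_middle [(array([0.6379, 0.1333, 0.078 ]), 0.66), (array([0.6096, 0.0601, 0.078 ]), 0.63)]
side left_wall_nominal [(array([0.6427, 0.1845, 0.078 ]), 0.72)]
side right_wall_nominal [(array([0.6452, 0.095 , 0.078 ]), 0.61)]
side board_holder [(array([0.6468, 0.1413, 0.    ]), 0.8)]
side tape_measure [(array([0.447 , 0.3821, 0.03  ]), 0.97)]
side torch [(array([0.6385, 0.1173, 0.016 ]), 0.68), (array([0.5507, 0.393 , 0.016 ]), 0.61)]
side marker [(array([0.4049, 0.0113, 0.008 ]), 0.64)]
```

View pics/scene_c1.png

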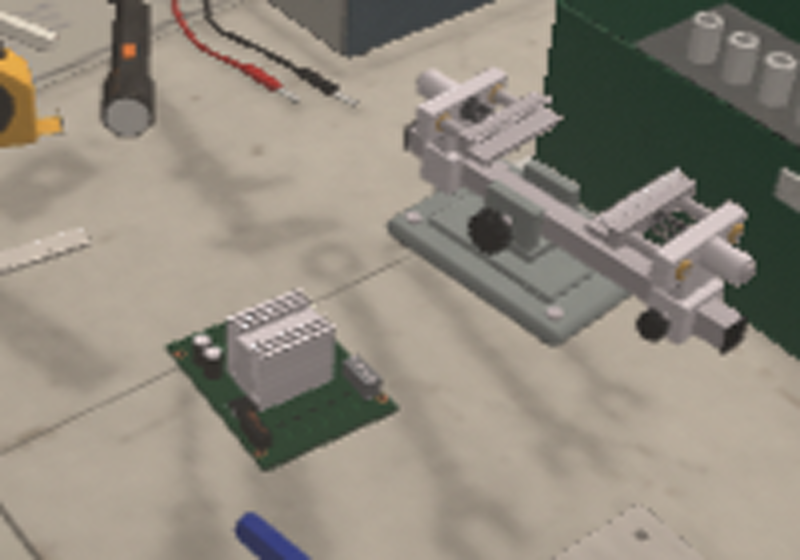

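View pics/side_c1.png

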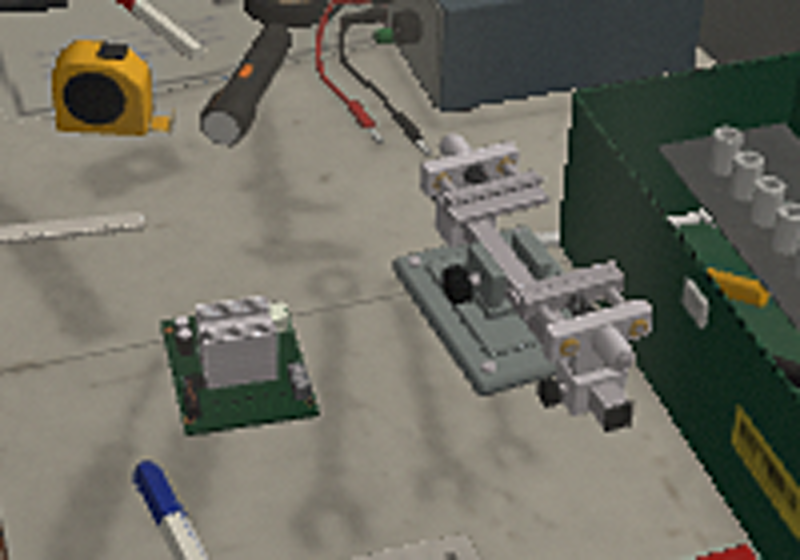

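Run:
```python
from bench import imaging
from h import *
S={}
for n in ["scene","side","wrist"]: S[n]=imaging.snapshot(n)
def P(n,c,z):
    off=(255,155) if n=="scene" else (260,165)
    return onplane(S[n],(c[0]/4+off[0]-.4,c[1]/4+off[1]-.4),z)
for n,cs in dict(scene=[(166,347),(266,470),(398,408)],side=[(163,320),(187,434),(318,412)]).items():
    q=[P(n,c,.003) for c in cs]
    a=q[0]-q[1];b=q[2]-q[1]
    print(n,np.round(q,4).tolist(),np.linalg.norm(a),np.linalg.norm(b),"ctr",(q[0]+q[2])/2, "yaw",np.degrees(np.arctan2(b[1],b[0])),np.degrees(np.arctan2(a[1],a[0])))
for n,cs in dict(scene=[(390,237),(555,345)],side=[(397,264),(483,394)]).items():
    q=[P(n,c,.0) for c in cs];a=q[0]-q[1]
    print(n,np.round(q,4).tolist(),np.linalg.norm(a),np.degrees(np.arctan2(a[1],a[0])))
# lips: pixel of lip top edges
for n,cs in dict(scene=[(470,155),(562,118),(595,228),(690,178)],side=[(452,215),(548,192),(530,300),(620,268)]).items():
    q=[P(n,c,.086) for c in cs]
    print(n,np.round(q,4).tolist(),[np.degrees(np.arctan2(*(q[i+1]-q[i])[1::-1])) for i in (0,2)])
w=S["wrist"]; print("cam",-w["R"].T@w["t"])
from scipy.spatial.transform import Rotation as Ro
from bench import robot
o=robot.get_obs(); T=Ro.from_euler('xyz',o["ee_rot"]).as_matrix()
print("tool axes\n",T.round(3)); print("cam in tool",T.T@(-w["R"].T@w["t"]-o["tool_pos"]),"cam axes in tool\n",(w["R"]@T).round(3))
```

```text
scene [[0.4361, 0.1925, 0.003], [0.4297, 0.0926, 0.003], [0.5092, 0.0878, 0.003]] 0.1001698105561363 0.07965720610988106 ctr [0.47266695 0.14014597 0.003     ] yaw -3.4335495295593255 86.30478060493132
side [[0.436, 0.1964, 0.003], [0.4276, 0.095, 0.003], [0.5064, 0.0909, 0.003]] 0.10177674676809749 0.07883527378540914 ctr [0.47116057 0.14362499 0.003     ] yaw -2.975830741416746 85.30875886060588
scene [[0.595, 0.1983, 0.0], [0.6106, 0.0775, 0.0]] 0.12181786247230919 97.3820014470721
side [[0.5962, 0.2102, 0.0], [0.6067, 0.0806, 0.0]] 0.13005222698081567 94.63123813055122
scene [[0.6032, 0.1502, 0.086], [0.6682, 0.1471, 0.086], [0.6141, 0.0685, 0.086], [0.6854, 0.0696, 0.086]] [np.float64(-2.742518899880393), np.float64(0.8457344434696428)]
side [[0.6073, 0.1477, 0.086], [0.6712, 0.1525, 0.086], [0.6228, 0.0624, 0.086], [0.6832, 0.0739, 0.086]] [np.float64(4.231961111679291), np.float64(10.769950807892014)]
cam [0.0987639  0.54833845 0.38345926]
tool axes
 [[ 0.317  0.    -0.948]
 [ 0.948  0.     0.317]
 [ 0.    -1.    -0.   ]]
cam in tool [ 0.00134083 -0.15895219  0.08028665] cam axes in tool
 [[ 1.    -0.     0.   ]
 [ 0.    -0.276 -0.961]
 [ 0.     0.961 -0.276]]
```

```bash
cat > plan.py <<'E'
import sys, numpy as np
from bench import robot
from scipy.spatial.transform import Rotation as Ro
def plan(target, yaw, n, g, start=None, syaw=None):
    o=robot.get_obs(); T=Ro.from_euler('xyz',o["ee_rot"]).as_matrix()
    p=np.array(o["tool_pos"]) if start is None else np.array(start)
    y0=np.degrees(np.arctan2(T[1,0],T[0,0])) if syaw is None else syaw
    dy=(yaw-y0+180)%360-180
    rows=[]
    st=(np.array(target)-p)/n; roll=-dy/n
    for i in range(n):
        a=np.radians(y0+dy*i/n); x=np.array([np.cos(a),np.sin(a),0]);z=np.array([-np.sin(a),np.cos(a),0])
        rows.append(f"{g} {st@x:.4f} {-st[2]:.4f} {st@z:.4f} {roll:.2f}")
    print("; ".join(rows)); print("step mm",np.linalg.norm(st)*1e3,"yaw0",y0)
def stat():
    o=robot.get_obs(); T=Ro.from_euler('xyz',o["ee_rot"]).as_matrix()
    print("t",round(o["time"],2),"pos",np.round(o["tool_pos"],4),"yaw",round(np.degrees(np.arctan2(T[1,0],T[0,0])),2),"down",np.round(T[:,1],4),"F",np.round(o["wrist_force"],2),"M",np.round(o["wrist_torque"],3),"w",round(o["width"],4),"q",np.round(o["joint_positions"],2))
if __name__=="__main__": stat()
E
python3 - <<'E'
from plan import *
plan([.472,.142,.21],-3.5,15,-1)
from bench import imaging
from h import *
s=imaging.snapshot("side"); c=imaging.snapshot("scene")
# toolbox near-left-top etc; bench edge
for uv in [(246,320),(240,290),(252,360)]: print("side bench edge cand",uv,onplane(s,uv,0))
crop(s,(280,300),110,80,4,"pics/side_edge.png")
crop(c,(480,190),130,100,3,"pics/scene_box.png")
E
```

```text
-1 -0.0177 0.0010 -0.0268 5.00; -1 -0.0153 0.0010 -0.0283 5.00; -1 -0.0128 0.0010 -0.0295 5.00; -1 -0.0102 0.0010 -0.0305 5.00; -1 -0.0075 0.0010 -0.0313 5.00; -1 -0.0047 0.0010 -0.0318 5.00; -1 -0.0019 0.0010 -0.0321 5.00; -1 0.0009 0.0010 -0.0321 5.00; -1 0.0037 0.0010 -0.0319 5.00; -1 0.0065 0.0010 -0.0315 5.00; -1 0.0092 0.0010 -0.0308 5.00; -1 0.0118 0.0010 -0.0299 5.00; -1 0.0144 0.0010 -0.0288 5.00; -1 0.0168 0.0010 -0.0274 5.00; -1 0.0192 0.0010 -0.0258 5.00
step mm 32.168489561269304 yaw0 71.50566154783279
side bench edge cand (246, 320) [ 2.74791017e-01 -9.10020523e-06  0.00000000e+00]
side bench edge cand (240, 290) [0.27206927 0.08819407 0.        ]
side bench edge cand (252, 360) [ 0.27417417 -0.09936201  0.        ]
```

View pics/side_edge.png

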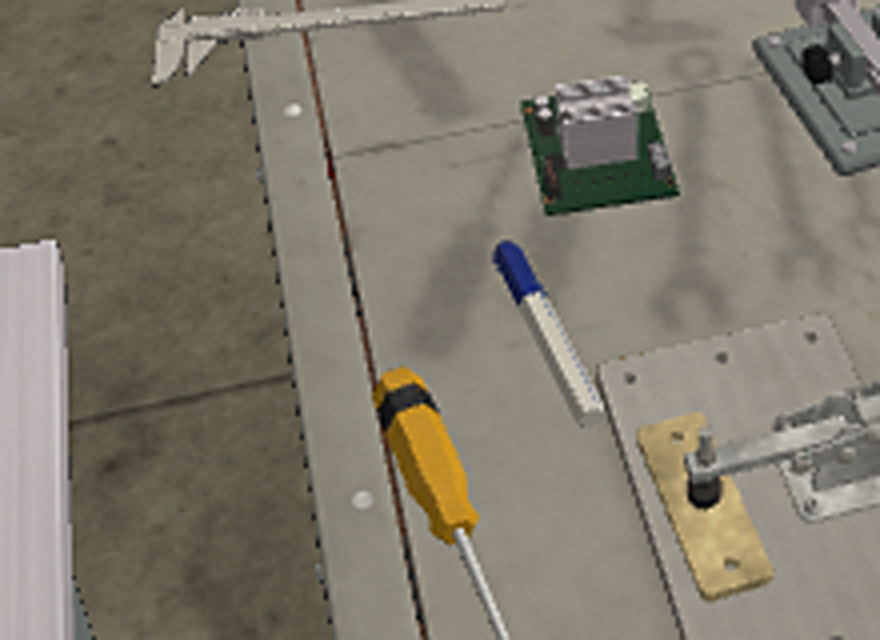

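View pics/scene_box.png

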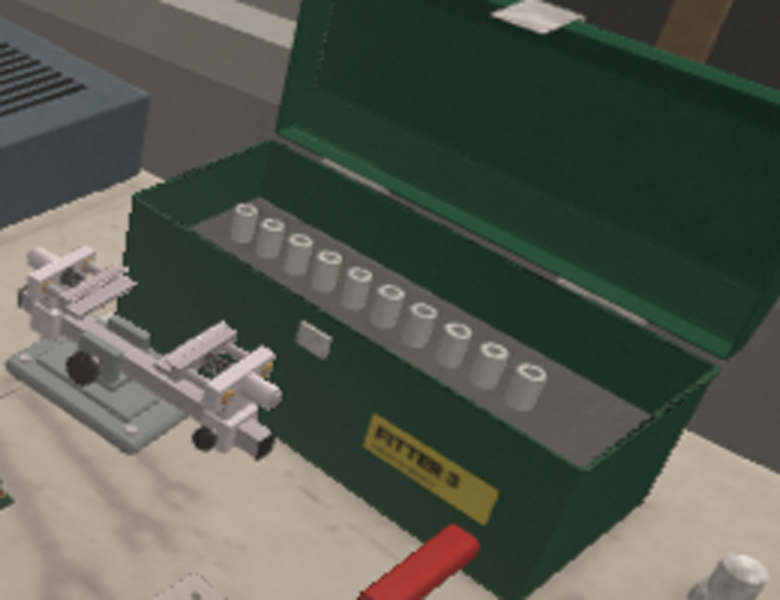

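Zoomed views: a fixed clamp plate has its upper-left corner at side px (320,312). The toolbox front-left rim corner is at scene (395,155) and side (403,188).

The moves have no tilt axis, so I plan to pivot the board in the grip by pressing one edge on a raised surface. First I'll check the clearances.

Run:
```python
from bench import imaging
from h import *
S={n:imaging.snapshot(n) for n in ("scene","side")}
def tri(a,b):
    A=[];y=[]
    M=np.zeros((3,3));v=np.zeros(3)
    for n,uv in (("scene",a),("side",b)):
        c,d=ray(S[n],uv);d/=np.linalg.norm(d);Q=np.eye(3)-np.outer(d,d);M+=Q;v+=Q@c
    X=np.linalg.solve(M,v); print(np.round(X,4),[np.round(proj(S[n],X)-u,1) for n,u in(("scene",a),("side",b))])
print("toolbox rim");tri((395,155),(403.2,188))
crop(S["scene"],(430,310),100,75,4,"pics/sc_plate.png")
crop(S["side"],(370,335),100,65,4,"pics/si_plate.png")
```

```text
toolbox rim
[0.6996 0.1877 0.1299] [array([-0. , -0.1]), array([-0. ,  0.1])]
```

View pics/sc_plate.png

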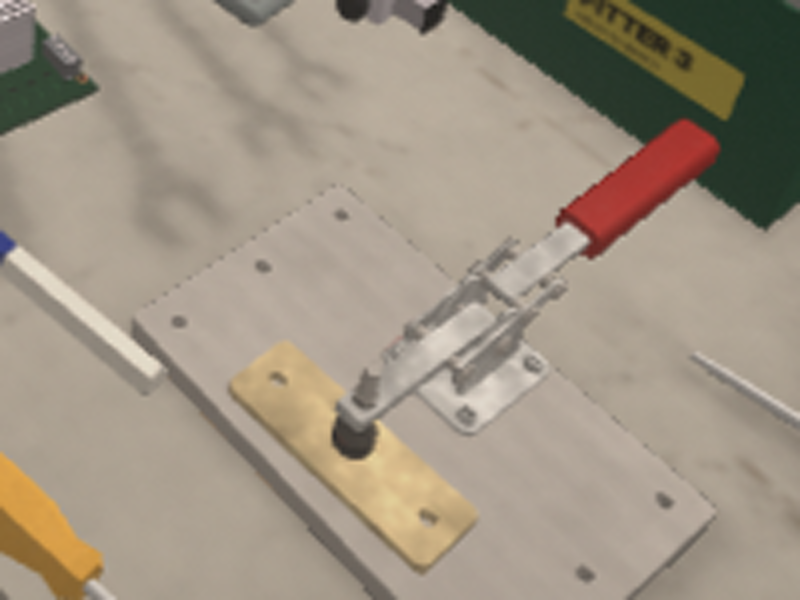

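View pics/si_plate.png

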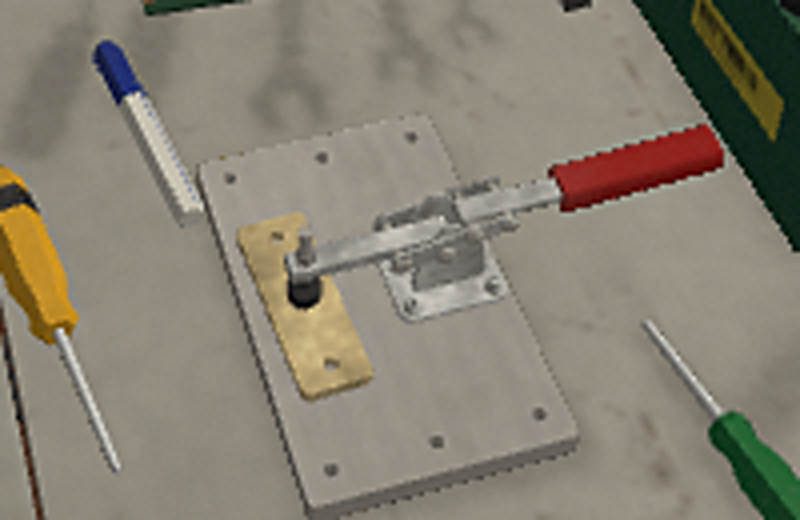

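Call:
send_rows(moves="-1 -0.0177 0.001 -0.0268 5; -1 -0.0153 0.001 -0.0283 5; -1 -0.0128 0.001 -0.0295 5; -1 -0.0102 0.001 -0.0305 5; -1 -0.0075 0.001 -0.0313 5; -1 -0.0047 0.001 -0.0318 5; -1 -0.0019 0.001 -0.0321 5; -1 0.0009 0.001 -0.0321 5; -1 0.0037 0.001 -0.0319 5; -1 0.0065 0.001 -0.0315 5")

```text
time: 3.48
tool_pos: [0.3735, 0.2672, 0.2147]
ee_rot: [-1.571, -0.001, 0.371]
wrist_force: [0.2, -0.9, -0.4]
width: 0.0938
```

Call:
send_rows(moves="-1 0.0092 0.001 -0.0308 5; -1 0.0118 0.001 -0.0299 5; -1 0.0144 0.001 -0.0288 5; -1 0.0168 0.001 -0.0274 5; -1 0.0192 0.001 -0.0258 5; -1 0 0 0 0; -1 0 0 0 0; -1 0 0 0 0; -1 0 0 0 0; -1 0 0 0 0")

```text
time: 4.32
tool_pos: [0.4714, 0.143, 0.2097]
ee_rot: [-1.57, -0.0, -0.059]
wrist_force: [-0.0, -0.4, 1.2]
width: 0.0941
```

Run:
```python
from bench import imaging
from h import *
import plan; plan.stat()
w=imaging.snapshot("wrist"); cv2.imwrite("pics/w1.png",w["image"][:,:,::-1])
for t,z in (("heat_sink",.041),("board_edge",0),("drive_board",0)):
    print(t,[(np.round(onplane(w,r["centre"],z),4),r["conf"],r["centre"]) for r in imaging.landmark_of(w,t)][:2])
S={n:imaging.snapshot(n) for n in ("scene","side")}
for n,cs,off in (("scene",[(135,320),(340,185)],(330,235)),("side",[(200,165),(428,115)],(270,270))):
    print([np.round(onplane(S[n],(c[0]/4+off[0]-.4,c[1]/4+off[1]-.4),.012),4) for c in cs])
```

```text
t 4.32 pos [0.4714 0.143  0.2097] yaw -3.37 down [ 3.e-04  4.e-04 -1.e+00] F [-0.03 -0.38  1.19] M [-0.014  0.098 -0.032] w 0.0941 q [ 0.18 -0.04  1.53  0.    1.65  0.24]
heat_sink [(array([0.4744, 0.1477, 0.041 ]), 0.9, [324.2, 186.2])]
board_edge [(array([0.4758, 0.1922, 0.    ]), 0.76, [323.0, 139.5]), (array([0.4098, 0.0076, 0.    ]), 0.19, [280.2, 287.4])]
drive_board [(array([0.4719, 0.1424, 0.    ]), 0.82, [322.1, 182.7])]
[array([ 0.4285, -0.0336,  0.012 ]), array([ 0.557 , -0.0322,  0.012 ])]
[array([ 0.4275, -0.0292,  0.012 ]), array([ 0.5548, -0.0304,  0.012 ])]
```

View pics/w1.png

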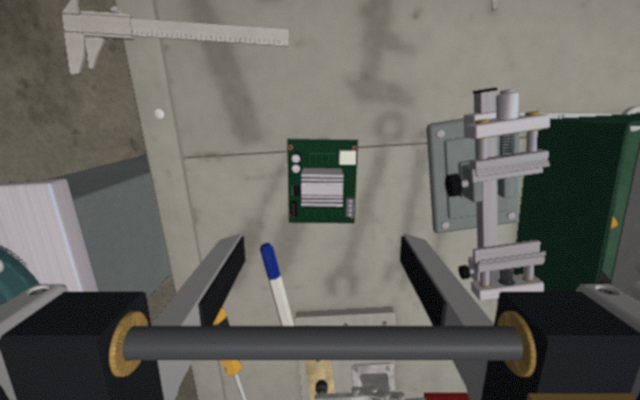

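The wrist view shows the board square to the tool and centred in column, with corners at (288,139) and (355,222). The holder jaws are at rows ~165 and ~250, columns 470–550. I'll zoom in on the holder.

Run:
```python
from bench import imaging
from h import *
w=imaging.snapshot("wrist")
q=[onplane(w,c,.003) for c in [(288,139),(357,139),(289,222),(355.5,222)]]
print(np.round(q,4), np.mean(q,0))
im=w["image"][:,:,::-1][80:310,415:565]
cv2.imwrite("pics/w1_h.png",cv2.resize(im,None,fx=2.6*2/2,fy=2.6,interpolation=cv2.INTER_CUBIC))
crop(w,(322,180),50,60,5,"pics/w1_b.png")
```

```text
[[0.4372 0.1947 0.003 ]
 [0.5143 0.1901 0.003 ]
 [0.4296 0.0965 0.003 ]
 [0.5095 0.0917 0.003 ]] [0.47265416 0.14324484 0.003     ]
```

View pics/w1_h.png

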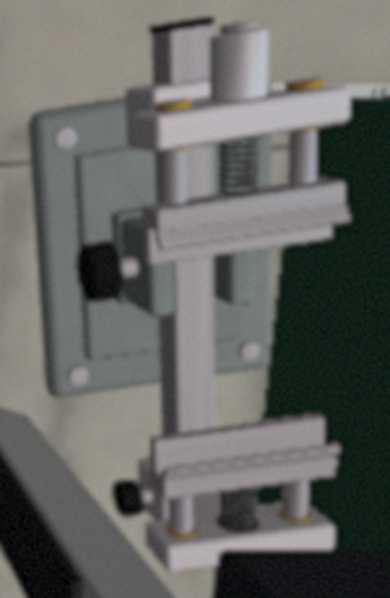

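View pics/w1_b.png

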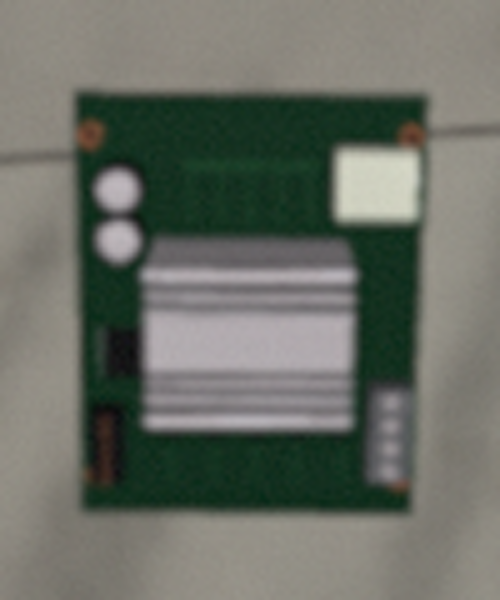

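Call:
send_rows(moves="-1 0.001 0.03 0 0; -1 0 0.03 0 0; -1 0 0.03 0 0; -1 0 0.03 0 0; -1 0 0.03 0 0; -1 0 0.0195 0 0; -1 0 0 0 0; 1 0 0 0 0; 1 0 0 0 0; 1 0 0 0 0")

```text
time: 5.5
tool_pos: [0.4747, 0.1423, 0.0423]
ee_rot: [-1.57, -0.004, -0.061]
wrist_force: [0.6, 0.2, -1.1]
width: 0.0773
```

Call:
send_rows(moves="1 0 0 0 0; 1 0 0 0 0; 1 0 0 0 0; 1 0 0 0 0; 1 0 0 0 0; 1 0 -0.006 0 0; 1 0 -0.006 0 0; 1 0 -0.006 0 0; 1 0 -0.006 0 0; 1 0 -0.006 0 0")

```text
time: 6.33
tool_pos: [0.4731, 0.142, 0.0707]
ee_rot: [-1.571, -0.0, -0.061]
wrist_force: [-0.2, 0.2, -1.7]
width: 0.0439
```

Run:
```python
from bench import imaging
from h import *
import plan; plan.stat()
w=imaging.snapshot("wrist"); cv2.imwrite("pics/w2.png",w["image"][:,:,::-1])
s=imaging.snapshot("side");crop(s,(330,240),90,60,4,"pics/s2.png")
```

```text
t 6.33 pos [0.4731 0.142  0.0707] yaw -3.5 down [ 5.e-04  2.e-04 -1.e+00] F [-0.24  0.22 -1.74] M [-0.102  0.059  0.029] w 0.0439 q [0.18 0.05 1.73 0.   1.37 0.24]
```

View pics/w2.png

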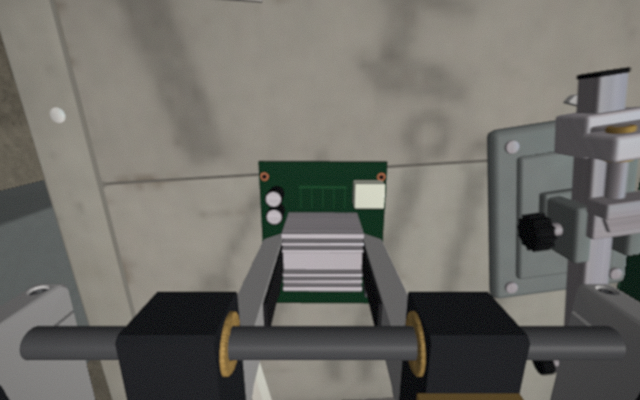

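View pics/s2.png

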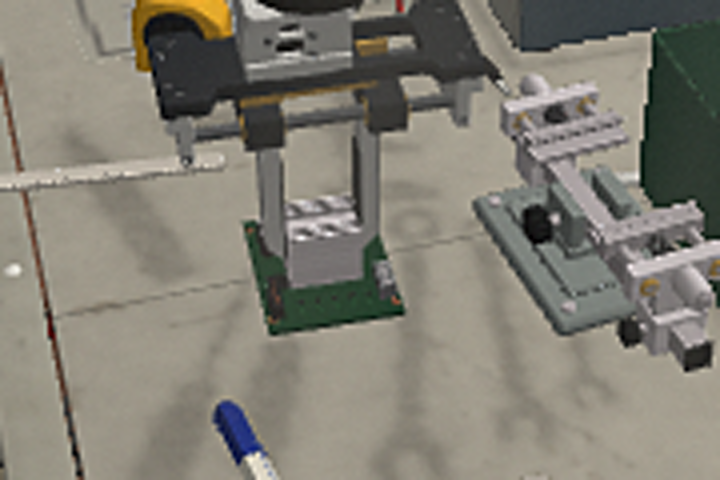

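Run:
```python
from plan import *
plan([.490,.012,.0707],-3.5,7,1)
```

```text
1 0.0034 0.0001 -0.0184 0.00; 1 0.0034 0.0001 -0.0184 0.00; 1 0.0034 0.0001 -0.0184 0.00; 1 0.0034 0.0001 -0.0184 0.00; 1 0.0034 0.0001 -0.0184 0.00; 1 0.0034 0.0001 -0.0184 0.00; 1 0.0034 0.0001 -0.0184 0.00
step mm 18.732553279336216 yaw0 -3.4977937576439437
```

Call:
send_rows(moves="1 0.0034 0 -0.0184 -0.5; 1 0.0034 0 -0.0184 -0.5; 1 0.0034 0 -0.0184 -0.5; 1 0.003 0 -0.0184 -0.5; 1 0.003 0 -0.0184 -0.5; 1 0.0025 0 -0.0184 -0.5; 1 0.0025 0 -0.0184 -0.5; 1 0 0.005 0 0; 1 0 0.005 0 0; 1 0 0.004 0 0")

```text
time: 7.27
tool_pos: [0.4891, 0.013, 0.055]
ee_rot: [-1.57, 0.001, -0.0]
wrist_force: [0.1, -0.8, -2.0]
width: 0.0434
```

Run:
```python
from bench import imaging
from h import *
import plan; plan.stat()
w=imaging.snapshot("wrist"); cv2.imwrite("pics/w3.png",w["image"][:,:,::-1])
s=imaging.snapshot("side");crop(s,(345,285),90,60,4,"pics/s3.png")
```

```text
t 7.27 pos [0.4891 0.013  0.055 ] yaw -0.02 down [-1.2e-03  9.0e-04 -1.0e+00] F [ 0.06 -0.76 -2.02] M [-0.008  0.104  0.043] w 0.0434 q [-0.09  0.05  1.75  0.    1.34 -0.09]
```

View pics/s3.png

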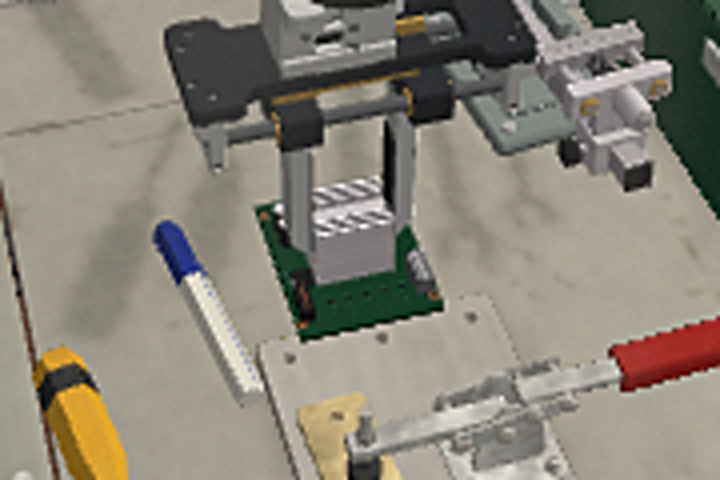

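View pics/w3.png

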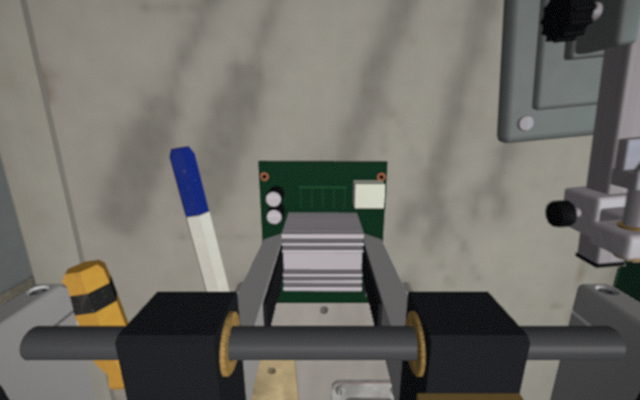

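Call:
send_rows(moves="1 0 0 -0.004 0; 1 0 0 -0.003 0; 1 0 0.001 0 0; 1 0 0.001 0 0; 1 0 0.001 0 0; 1 0 0.001 0 0; 1 0 0.001 0 0; 1 0 0.001 0 0; 1 0 0 0 0; 1 0 0 0 0")

```text
time: 8.2
tool_pos: [0.49, 0.0068, 0.0521]
ee_rot: [-1.568, -0.001, 0.0]
wrist_force: [-4.4, 3.7, 9.2]
width: 0.0438
```

Run:
```python
from bench import imaging
from h import *
import plan; plan.stat()
s=imaging.snapshot("side");crop(s,(345,285),90,60,4,"pics/s4.png")
```

```text
t 8.2 pos [0.49   0.0068 0.0521] yaw 0.02 down [ 0.0011  0.0025 -1.    ] F [-4.4   3.75  9.15] M [ 0.438  0.861 -0.074] w 0.0438 q [-0.1   0.06  1.76  0.    1.33 -0.1 ]
```

View pics/s4.png

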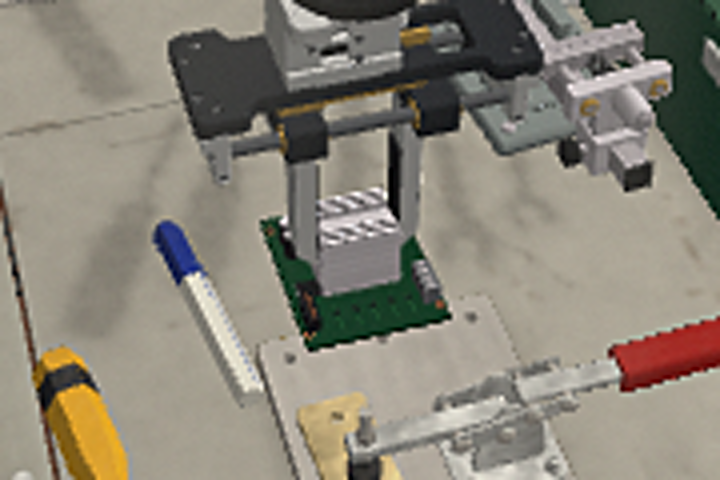

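Call:
send_rows(moves="1 0 0.0005 0 0; 1 0 0.0005 0 0; 1 0 0.0005 0 0; 1 0 0.0005 0 0; 1 0 0.0005 0 0; 1 0 0.0005 0 0; 1 0 0.0005 0 0; 1 0 0.0005 0 0; 1 0 0 0 0; 1 0 0 0 0")

```text
time: 9.08
tool_pos: [0.49, 0.008, 0.0485]
ee_rot: [-1.566, -0.001, 0.0]
wrist_force: [-5.1, 6.9, 10.9]
width: 0.0435
```

Run:
```python
from bench import imaging
from h import *
import plan; plan.stat()
s=imaging.snapshot("side");crop(s,(345,285),90,60,4,"pics/s5.png")
w=imaging.snapshot("wrist"); cv2.imwrite("pics/w5.png",w["image"][:,:,::-1])
```

```text
t 9.08 pos [0.49   0.008  0.0485] yaw 0.02 down [ 0.0013  0.0049 -1.    ] F [-5.07  6.92 10.89] M [ 0.975  0.947 -0.129] w 0.0435 q [-0.1   0.06  1.76  0.01  1.32 -0.1 ]
```

View pics/s5.png

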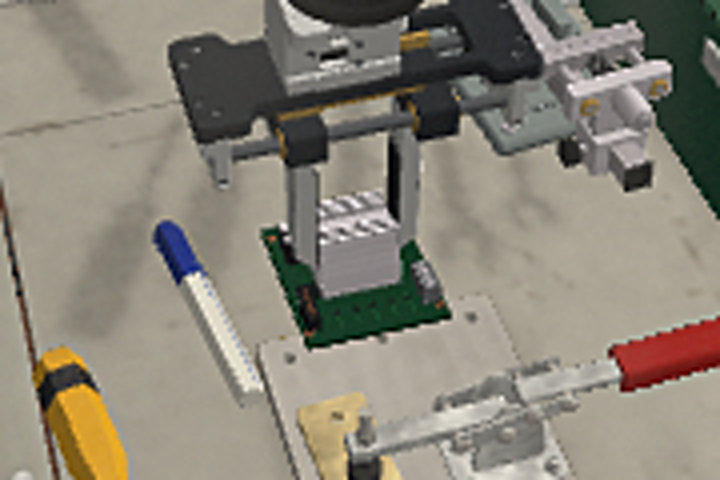

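View pics/w5.png

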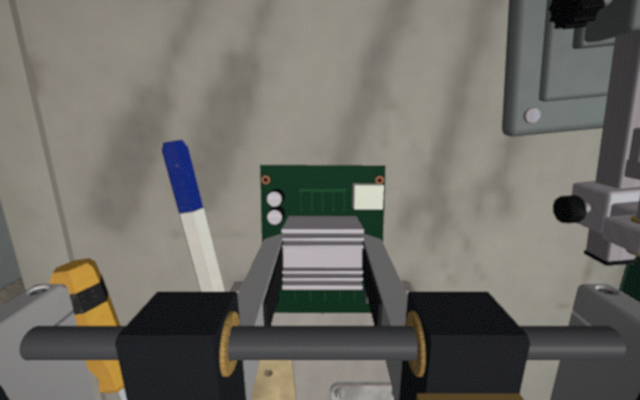

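Call:
send_rows(moves="1 0 0.0005 0 0; 1 0 0.0005 0 0; 1 0 0.0005 0 0; 1 0 0.0005 0 0; 1 0 0.0005 0 0; 1 0 0.0003 0 0; 1 0 0.0003 0 0; 1 0 0.0003 0 0; 1 0 0 0 0; 1 0 0 0 0")

```text
time: 10.02
tool_pos: [0.4901, 0.0083, 0.0469]
ee_rot: [-1.565, -0.001, 0.0]
wrist_force: [-9.3, 7.3, 19.3]
width: 0.0434
```

Run:
```python
from bench import imaging
from h import *
import plan; plan.stat()
w=imaging.snapshot("wrist"); cv2.imwrite("pics/w6.png",w["image"][:,:,::-1])
```

```text
t 10.02 pos [0.4901 0.0083 0.0469] yaw 0.02 down [ 0.0014  0.0054 -1.    ] F [-9.3   7.32 19.3 ] M [ 1.185  1.772 -0.147] w 0.0434 q [-0.1   0.06  1.76  0.01  1.32 -0.1 ]
```

View pics/w6.png

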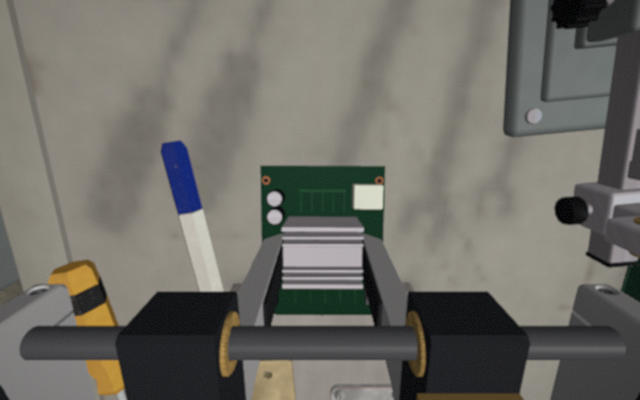

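Run:
```python
from plan import *
plan([.642,.125,.22],5,8,1,start=[.490,.008,.137],syaw=0)
```

```text
1 0.0190 -0.0104 0.0146 -0.62; 1 0.0192 -0.0104 0.0144 -0.62; 1 0.0193 -0.0104 0.0142 -0.62; 1 0.0195 -0.0104 0.0140 -0.62; 1 0.0196 -0.0104 0.0138 -0.62; 1 0.0198 -0.0104 0.0136 -0.62; 1 0.0199 -0.0104 0.0134 -0.62; 1 0.0201 -0.0104 0.0131 -0.62
step mm 26.125299041350704 yaw0 0
```

Call:
send_rows(moves="1 0 -0.005 0 0; 1 0 -0.01 0 0; 1 0 -0.02 0 0; 1 0 -0.025 0 0; 1 0 -0.03 0 0; 1 0 0 0 0; 1 0 0 0 0; 1 0 0 0 0; 1 0 0 0 0; 1 0 0 0 0")

```text
time: 10.9
tool_pos: [0.4884, 0.0055, 0.1303]
ee_rot: [-1.57, 0.004, -0.0]
wrist_force: [1.1, -0.2, -2.2]
width: 0.0433
```

Run:
```python
from bench import imaging
from h import *
import plan; plan.stat()
w=imaging.snapshot("wrist"); cv2.imwrite("pics/w7.png",w["image"][:,:,::-1])
s=imaging.snapshot("scene");crop(s,(360,220),100,70,4,"pics/sc7.png")
```

```text
t 10.9 pos [0.4884 0.0055 0.1303] yaw -0.0 down [-4.2e-03  5.0e-04 -1.0e+00] F [ 1.06 -0.24 -2.24] M [-0.021  0.076  0.009] w 0.0433 q [-0.1  -0.01  1.66  0.    1.5  -0.1 ]
```

View pics/w7.png

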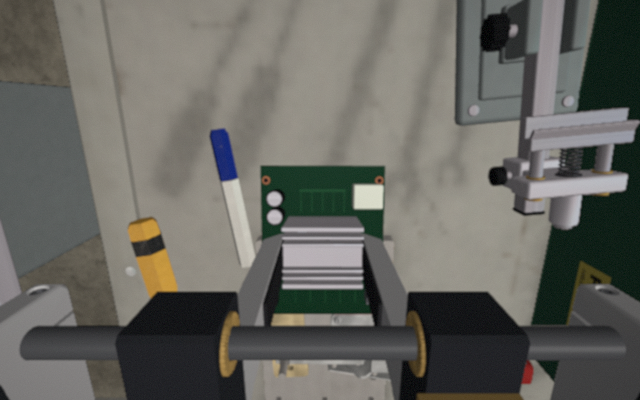

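View pics/sc7.png

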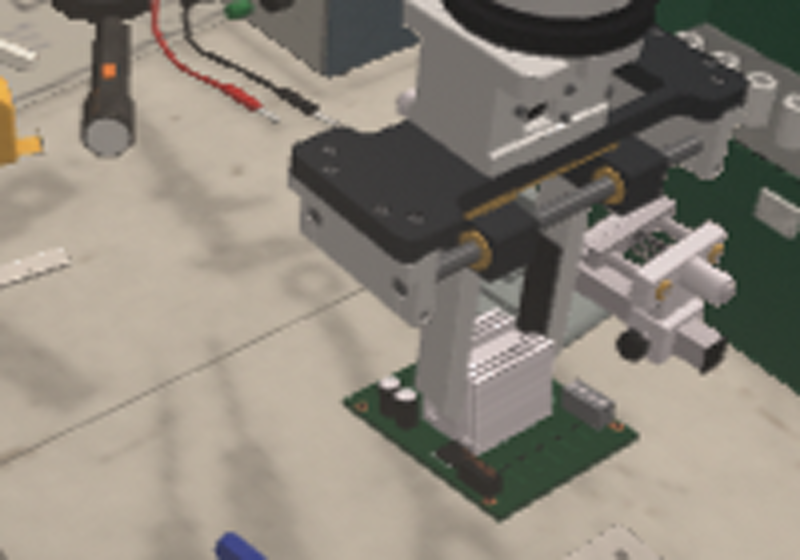

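Wrist view: board edge top row 166 (cols 261–385) and bottom row 313, held pivoted. Scene crop: board tilted in the grip. I'll estimate the tilt and go look at the holder.

```bash
cat >> h.py <<'E'
def tool():
    from bench import robot
    from scipy.spatial.transform import Rotation as Ro
    o=robot.get_obs(); return np.array(o["tool_pos"]),Ro.from_euler('xyz',o["ee_rot"]).as_matrix()
def fit_tilt(w,tops,bot,pos,T,x0=(0.1,0.041,0.0)):
    "tops: TL,TR pixels of far (+y) top edge; bot: row of near top edge; returns tilt(+ = +y edge low), drop, dz"
    def pts(v):
        th,d,z=v
        def P(bx,by,bz):
            # board-> tool (about board underside centre), tilt lowers +y
            Y=by*np.cos(th)+bz*np.sin(th); Z=-by*np.sin(th)+bz*np.cos(th)
            return pos+T@np.array([bx,d-Z,z+Y])
        return P
    def res(v):
        P=pts(v); a=proj(w,P(-.04,.05,.003));b=proj(w,P(.04,.05,.003));c=proj(w,P(0,-.05,.003))
        return [a[0]-tops[0][0],a[1]-tops[0][1],b[0]-tops[1][0],b[1]-tops[1][1],c[1]-bot]
    r=least_squares(res,x0); return np.degrees(r.x[0]),r.x[1:],r.fun
E
python3 - <<'E'
from h import *
from bench import imaging
w=imaging.snapshot("wrist"); p,T=tool()
print(fit_tilt(w,[(260.5,166),(385,166)],313.5,p,T))
E
```

```text
(np.float64(8.733548659951012), array([ 0.04182531, -0.00301337]), array([-1.14789135e+00, -1.79778256e-02, -1.17806786e+00,  1.71010408e-02,
        5.55903057e-08]))
```

Call:
send_rows(moves="1 0.019 -0.0104 0.0146 -0.62; 1 0.0192 -0.0104 0.0144 -0.62; 1 0.0193 -0.0104 0.0142 -0.62; 1 0.0195 -0.0104 0.014 -0.62; 1 0.0196 -0.0104 0.0138 -0.62; 1 0.0198 -0.0104 0.0136 -0.62; 1 0.0199 -0.0104 0.0134 -0.62; 1 0.0201 -0.0104 0.0131 -0.62; 1 0 0 0 0; 1 0 0 0 0")

```text
time: 11.88
tool_pos: [0.6423, 0.1231, 0.215]
ee_rot: [-1.571, 0.001, 0.088]
wrist_force: [-0.3, 0.2, -2.5]
width: 0.0437
```

Run:
```python
from bench import imaging
from h import *
import plan; plan.stat()
w=imaging.snapshot("wrist"); cv2.imwrite("pics/w8.png",w["image"][:,:,::-1])
```

```text
t 11.88 pos [0.6423 0.1231 0.215 ] yaw 5.03 down [-8.e-04 -2.e-04 -1.e+00] F [-0.3   0.19 -2.55] M [-0.079  0.08   0.027] w 0.0437 q [ 0.1   0.32  1.11 -0.    1.71  0.02]
```

View pics/w8.png

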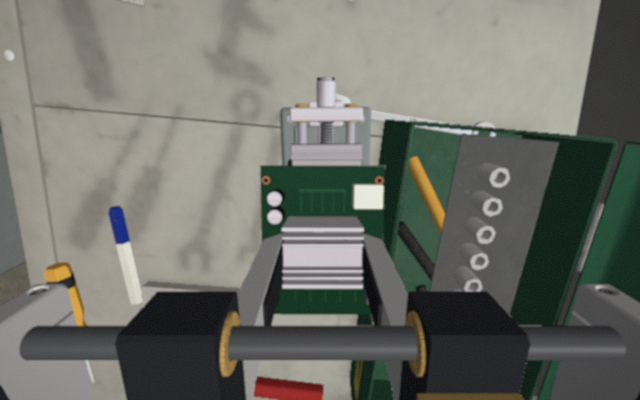

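Run:
```python
from bench import imaging
from h import *
w=imaging.snapshot("wrist"); crop(w,(325,125),65,50,6,"pics/w8_h.png")
s=imaging.snapshot("side");crop(s,(385,215),75,55,5,"pics/s8.png")
```

```text
(no output)
```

View pics/w8_h.png

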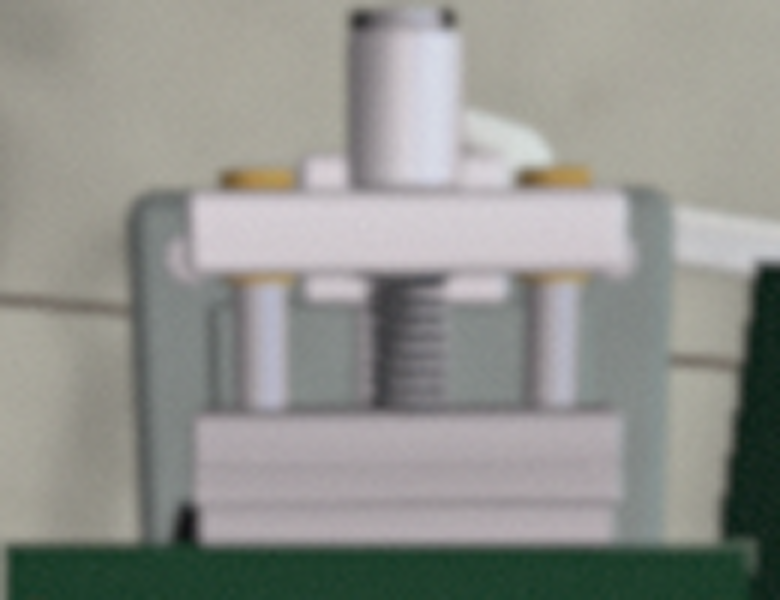

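View pics/s8.png

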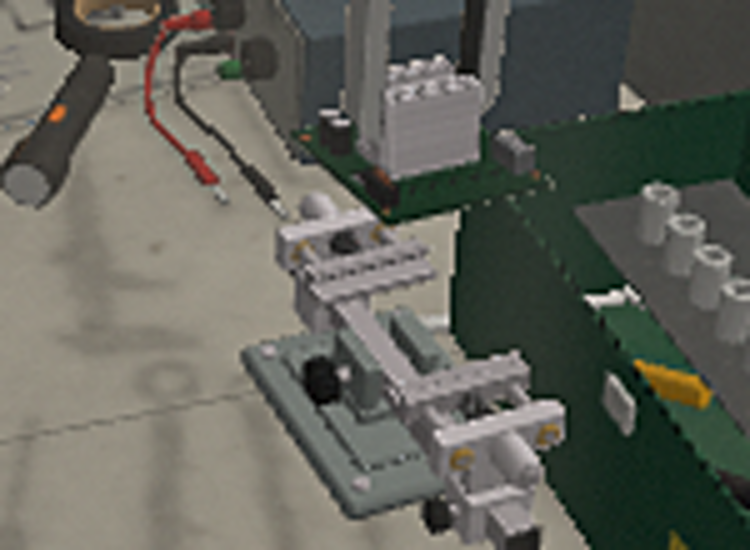

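Run:
```python
from bench import imaging
from h import *
w=imaging.snapshot("wrist"); p,T=tool()
def P(c,z): return onplane(w,(260+c[0]/6-.4,75+c[1]/6-.4),z)
for nm,c,z in (("outer top L",(197,412),.088),("outer top R",(622,412),.088),("lip tip L",(197,503),.0865),("lip tip R",(620,503),.0865),("arm L",(190,195),.088),("arm R",(630,195),.088),("barrel",(405,190),.085)):
    X=P(c,z); print(nm,np.round(X,4),"tool",np.round(T.T@(X-p),4))
c1=[np.array(c)/2.6+np.array([415,80]) for c in [(155,240),(350,212),(160,475),(340,450),(150,257),(330,238)]]
```

```text
outer top L [0.6107 0.1726 0.088 ] tool [-0.0254  0.127   0.0533]
outer top R [0.6727 0.178  0.088 ] tool [0.0368 0.1269 0.0533]
lip tip L [0.6114 0.1591 0.0865] tool [-0.0259  0.1285  0.0397]
lip tip R [0.6742 0.1645 0.0865] tool [0.0371 0.1284 0.0398]
arm L [0.6079 0.203  0.088 ] tool [-0.0256  0.127   0.0838]
arm R [0.6701 0.2083 0.088 ] tool [0.0368 0.1269 0.0838]
barrel [0.6383 0.2063 0.085 ] tool [0.0049 0.1299 0.0845]
```

Run:
```python
from bench import imaging
from h import *
w=imaging.snapshot("wrist"); p,T=tool()
g=w["image"].mean(2)
crop(w,(322,166),70,12,5,"pics/w8_e.png")
for d in (.043,.044,.046):
    for c in ((260.5,165.5),(385,165.5)):
        X=onplane(w,c,p[2]-d); print(d,np.round(T.T@(X-p),4))
for th in (7,7.5,8,8.7):
  pass
def res(v):pass
```

```text
0.043 [-0.0384  0.043   0.0477]
0.043 [0.0403 0.0429 0.0477]
0.044 [-0.0385  0.044   0.0475]
0.044 [0.0405 0.0439 0.0476]
0.046 [-0.0389  0.046   0.0472]
0.046 [0.0409 0.0459 0.0472]
```

View pics/w8_e.png

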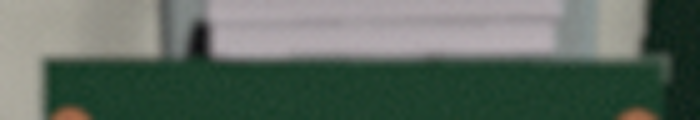

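Call:
send_rows(moves="1 0.0046 0 -0.0115 0; 1 0 0.015 0 0; 1 0 0.015 0 0; 1 0 0.015 0 0; 1 0 0.015 0 0; 1 0 0.012 0 0; 1 0 0.008 0 0; 1 0 0.004 0 0; 1 0 0 0 0; 1 0 0 0 0")

```text
time: 12.97
tool_pos: [0.6477, 0.1112, 0.1324]
ee_rot: [-1.571, -0.001, 0.087]
wrist_force: [-0.8, 1.0, -2.1]
width: 0.0439
```

Run:
```python
from bench import imaging
from h import *
import plan; plan.stat()
w=imaging.snapshot("wrist"); crop(w,(322,160),110,80,3.5,"pics/w9.png")
s=imaging.snapshot("side");crop(s,(385,215),60,50,6,"pics/s9.png")
s=imaging.snapshot("scene");crop(s,(395,205),60,50,6,"pics/sc9.png")
```

```text
t 12.97 pos [0.6477 0.1112 0.1324] yaw 4.96 down [ 9.e-04  1.e-04 -1.e+00] F [-0.83  1.03 -2.14] M [-0.082  0.108  0.025] w 0.0439 q [ 0.08  0.36  1.23 -0.    1.55 -0.  ]
```

View pics/w9.png

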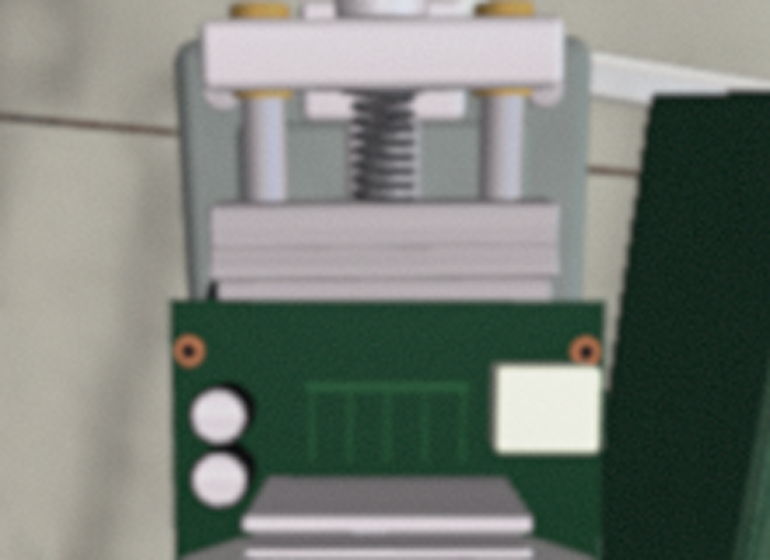

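View pics/s9.png

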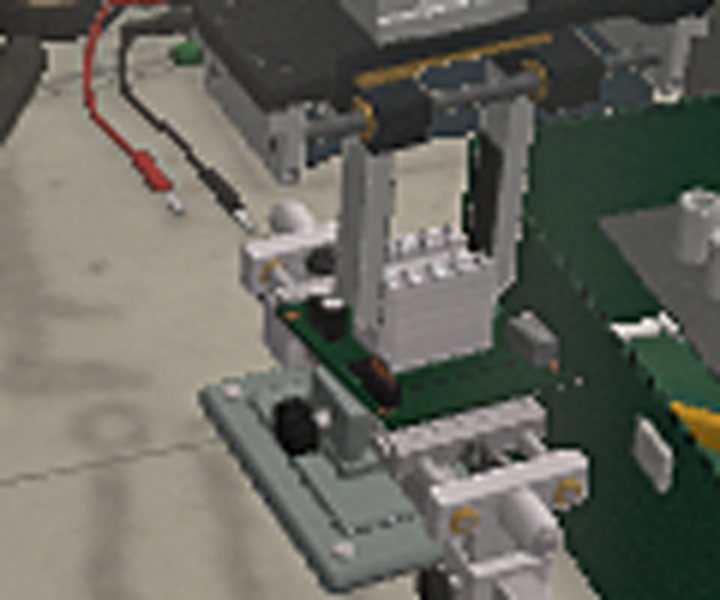

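View pics/sc9.png

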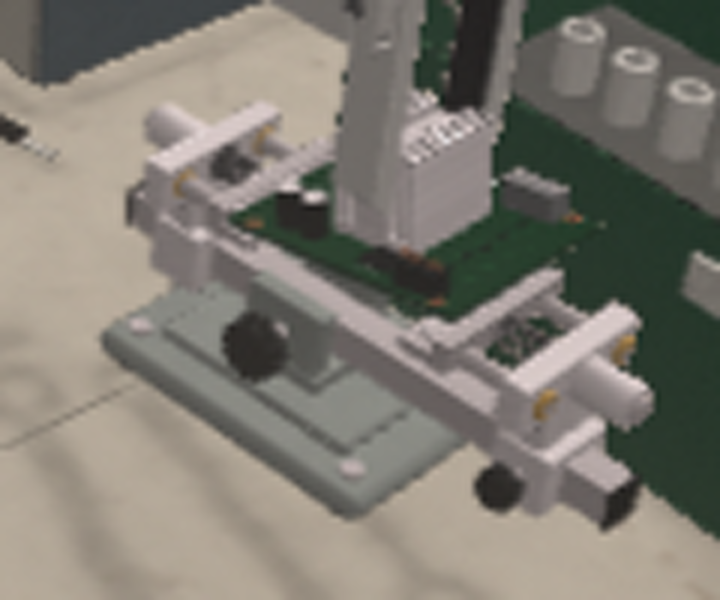

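Run:
```python
from bench import imaging
from h import *
w=imaging.snapshot("wrist"); p,T=tool()
f=lambda c,z:np.round(T.T@(onplane(w,(212+c[0]/3.5-.4,80+c[1]/3.5-.4),z)-p),4)
print("tip",f((215,278),.086),f((558,278),.086)); print("outer",f((212,205),.088),f((560,205),.088))
print("board",f((170,300),p[2]-.044),f((602,300),p[2]-.044)); print("ledge seam",f((215,283),.078))
```

```text
tip [-0.0307  0.047   0.0511] [0.0322 0.0471 0.0511]
outer [-0.0304  0.045   0.0644] [0.0317 0.0451 0.0644]
board [-0.0386  0.0439  0.0475] [0.0399 0.0441 0.0475]
ledge seam [-0.032   0.055   0.0489]
```

Call:
send_rows(moves="1 0 0.001 0 0; 1 0 0.001 0 0; 1 0 0.001 0 0; 1 0 0.001 0 0; 1 0 0.0007 0 0; 1 0 0.0005 0 0; 1 0 0.0005 0 0; 1 0 0 0 0; 1 0 0 0 0; 1 0 0 0 0")

```text
time: 14.0
tool_pos: [0.6474, 0.1114, 0.1261]
ee_rot: [-1.571, -0.0, 0.087]
wrist_force: [-0.1, -0.0, -2.8]
width: 0.0436
```

Run:
```python
from bench import imaging
from h import *
import plan; plan.stat()
w=imaging.snapshot("wrist"); crop(w,(322,160),110,80,3.5,"pics/w10.png")
s=imaging.snapshot("scene");crop(s,(395,205),60,50,6,"pics/sc10.png")
```

```text
t 14.0 pos [0.6474 0.1114 0.1261] yaw 4.97 down [ 1.e-04  1.e-04 -1.e+00] F [-0.13 -0.01 -2.8 ] M [-0.041  0.061 -0.012] w 0.0436 q [ 0.08  0.36  1.24  0.    1.54 -0.  ]
```

View pics/w10.png

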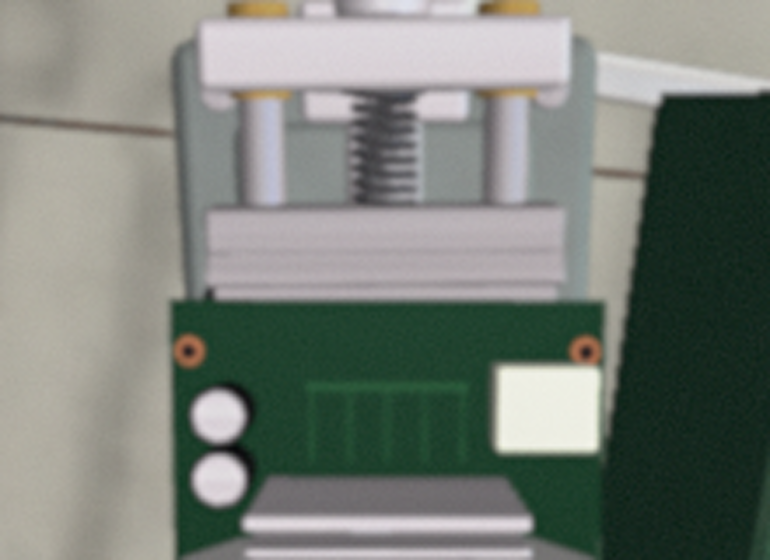

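View pics/sc10.png

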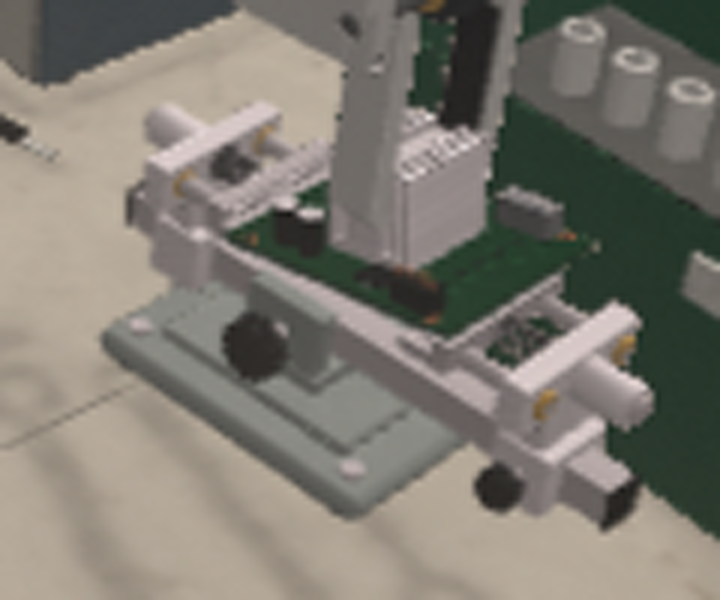

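Call:
send_rows(moves="1 0 0 0.001 0; 1 0 0 0.001 0; 1 0 0 0.001 0; 1 0 0 0.001 0; 1 0 0 0.001 0; 1 0 0 0.001 0; 1 0 0 0.001 0; 1 0 0 0.001 0; 1 0 0 0 0; 1 0 0 0 0")

```text
time: 14.93
tool_pos: [0.6466, 0.1195, 0.1261]
ee_rot: [-1.571, 0.0, 0.087]
wrist_force: [-0.7, 0.3, -2.1]
width: 0.0438
```

Run:
```python
from bench import imaging
from h import *
import plan; plan.stat()
w=imaging.snapshot("wrist"); crop(w,(322,160),110,80,3.5,"pics/w11.png")
s=imaging.snapshot("scene");crop(s,(395,205),60,50,6,"pics/sc11.png")
```

```text
t 14.93 pos [0.6466 0.1195 0.1261] yaw 4.97 down [-1.e-04  0.e+00 -1.e+00] F [-0.69  0.27 -2.12] M [-0.057  0.097  0.038] w 0.0438 q [0.1  0.36 1.24 0.   1.54 0.01]
```

View pics/w11.png

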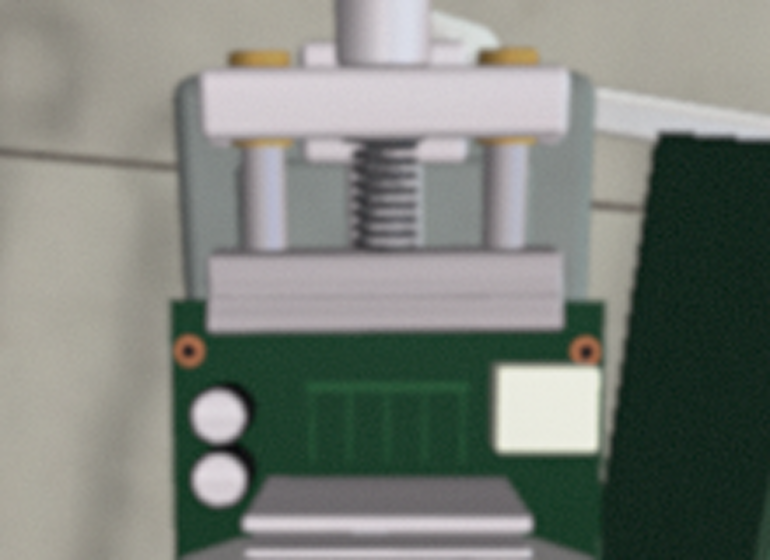

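View pics/sc11.png

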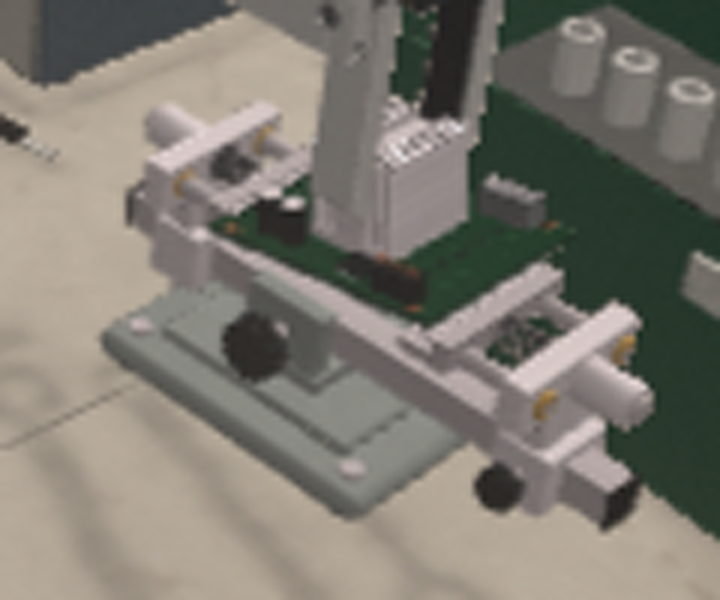

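Call:
send_rows(moves="1 0 0 0.001 0; 1 0 0 0.001 0; 1 0 0 0.001 0; 1 0 0 0.001 0; 1 0 0 0.001 0; 1 0 0 0.001 0; 1 0 0 0.001 0; 1 0 0 0 0; 1 0 0 0 0; 1 0 0 0 0")

```text
time: 15.87
tool_pos: [0.6462, 0.1257, 0.1262]
ee_rot: [-1.572, -0.0, 0.086]
wrist_force: [-0.5, -3.8, -1.4]
width: 0.0438
```

Run:
```python
from bench import imaging
from h import *
import plan; plan.stat()
w=imaging.snapshot("wrist"); crop(w,(322,160),110,80,3.5,"pics/w12.png")
s=imaging.snapshot("scene");crop(s,(395,205),60,50,6,"pics/sc12.png")
```

```text
t 15.87 pos [0.6462 0.1257 0.1262] yaw 4.95 down [ 2.0e-04 -1.2e-03 -1.0e+00] F [-0.54 -3.78 -1.39] M [-1.249  0.028  0.161] w 0.0438 q [ 0.11  0.36  1.24 -0.    1.54  0.02]
```

View pics/w12.png

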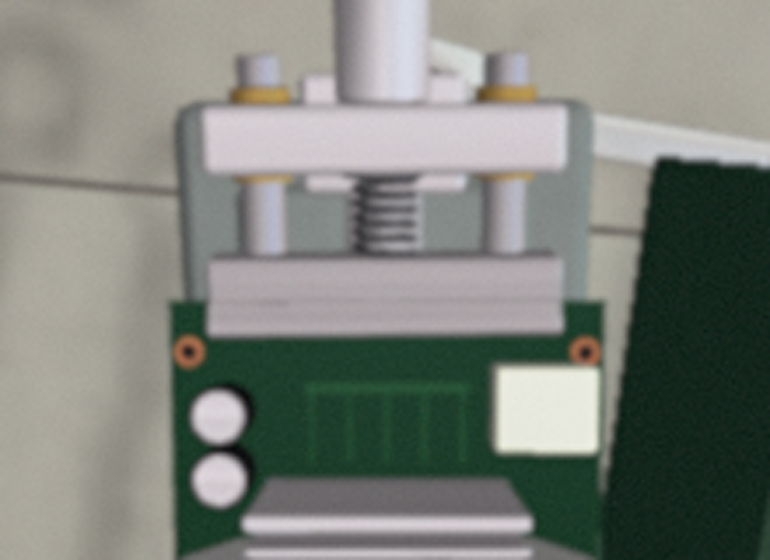

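View pics/sc12.png

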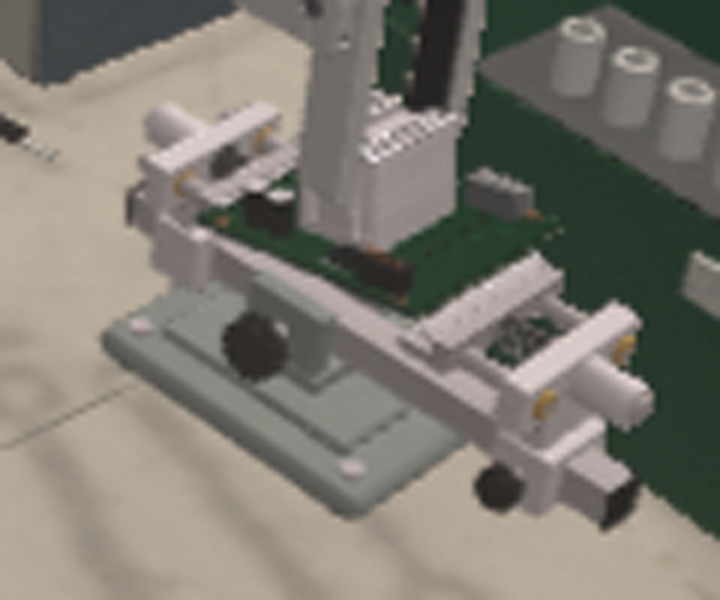

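Wrist view: the edge is under the lip and the jaw is moving back, with its rods showing past the arm at row ~55–90. Pushing on.

Call:
send_rows(moves="1 0 0 0.001 0; 1 0 0 0.001 0; 1 0 0 0.001 0; 1 0 0 0.001 0; 1 0 0 0.001 0; 1 0 0 0.001 0; 1 0 0 0.001 0; 1 0 0 0.001 0; 1 0 0 0 0; 1 0 0 0 0")

```text
time: 16.8
tool_pos: [0.6456, 0.1319, 0.1264]
ee_rot: [-1.575, -0.0, 0.086]
wrist_force: [0.0, -9.4, -0.3]
width: 0.0433
```

Run:
```python
from bench import imaging
from h import *
import plan; plan.stat()
w=imaging.snapshot("wrist"); crop(w,(322,160),110,80,3.5,"pics/w13.png")
s=imaging.snapshot("scene");crop(s,(395,205),60,50,6,"pics/sc13.png")
```

```text
t 16.8 pos [0.6456 0.1319 0.1264] yaw 4.91 down [ 4.0e-04 -4.7e-03 -1.0e+00] F [ 0.04 -9.42 -0.32] M [-1.925  0.052  0.241] w 0.0433 q [ 0.12  0.36  1.23 -0.    1.54  0.03]
```

View pics/w13.png

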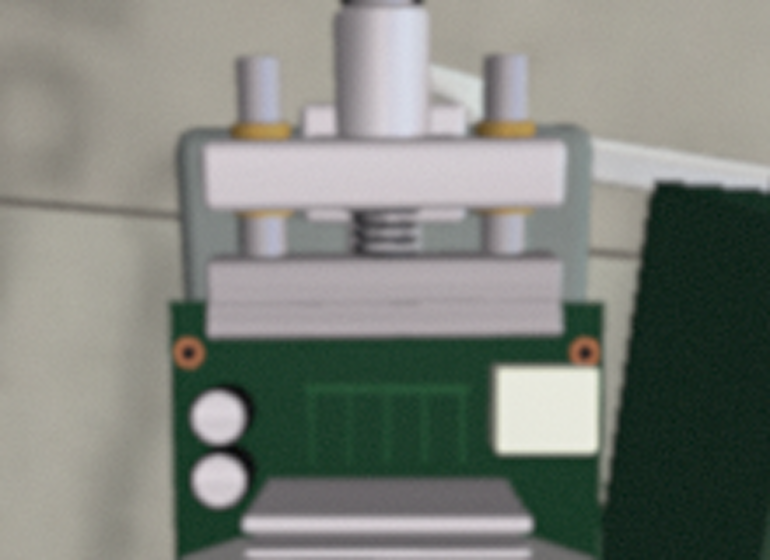

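View pics/sc13.png

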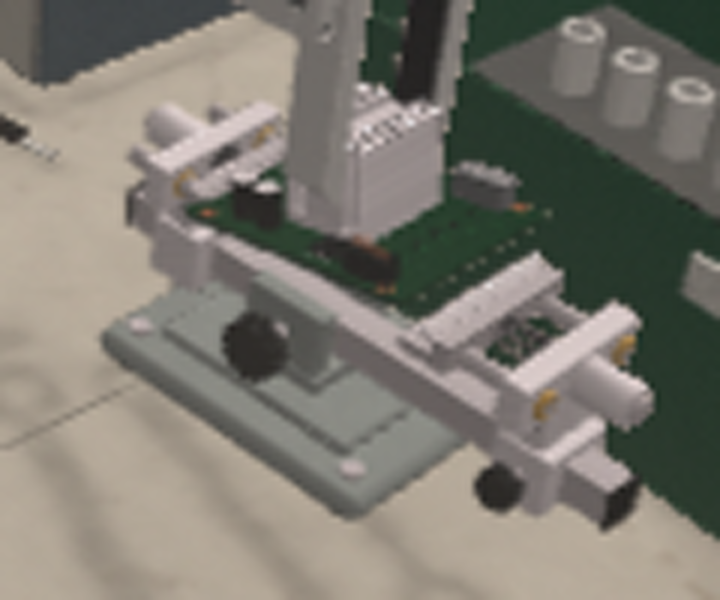

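Call:
send_rows(moves="1 0 0 0.0005 0; 1 0 0 0.0005 0; 1 0 0 0.0005 0; 1 0 0 0.0005 0; 1 0 0 0.0005 0; 1 0 0 0.0005 0; 1 0 0 0 0; 1 0 0 0 0; 1 0 0 0 0; 1 0 0 0 0")

```text
time: 17.73
tool_pos: [0.6454, 0.134, 0.1265]
ee_rot: [-1.577, 0.0, 0.085]
wrist_force: [0.7, -10.2, -0.3]
width: 0.0438
```

Run:
```python
from bench import imaging
from h import *
import plan; plan.stat()
w=imaging.snapshot("wrist"); cv2.imwrite("pics/w14.png",w["image"][:,:,::-1])
s=imaging.snapshot("scene");crop(s,(395,205),60,50,6,"pics/sc14.png")
s=imaging.snapshot("side");crop(s,(385,215),60,50,6,"pics/s14.png")
```

```text
t 17.73 pos [0.6454 0.134  0.1265] yaw 4.88 down [ 4.0e-04 -5.9e-03 -1.0e+00] F [  0.73 -10.2   -0.33] M [-2.233  0.091  0.258] w 0.0438 q [ 0.12  0.36  1.23 -0.01  1.54  0.04]
```

View pics/sc14.png

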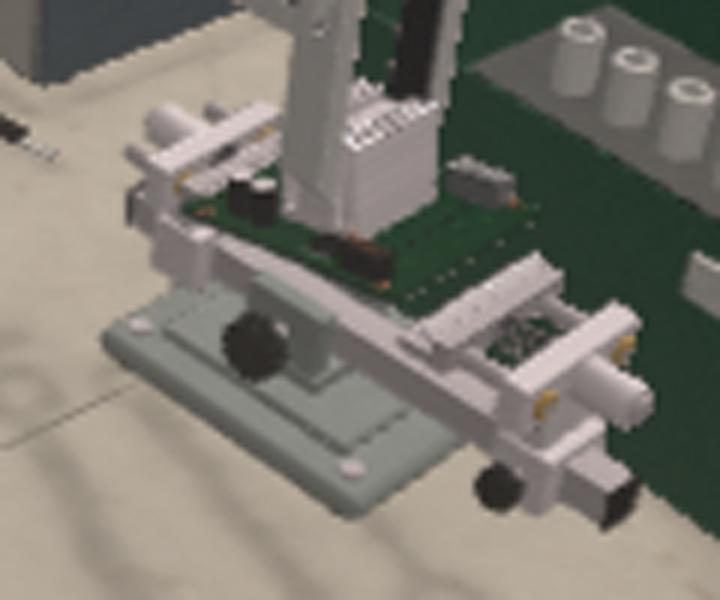

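View pics/s14.png

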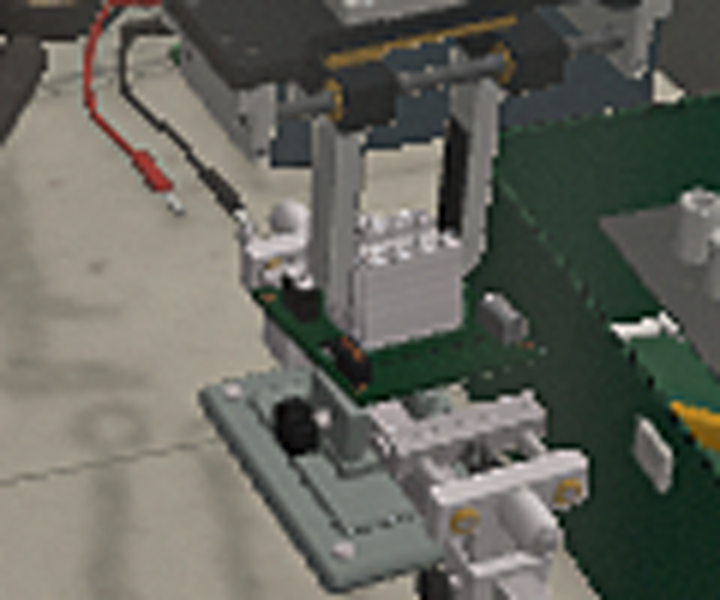

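View pics/w14.png

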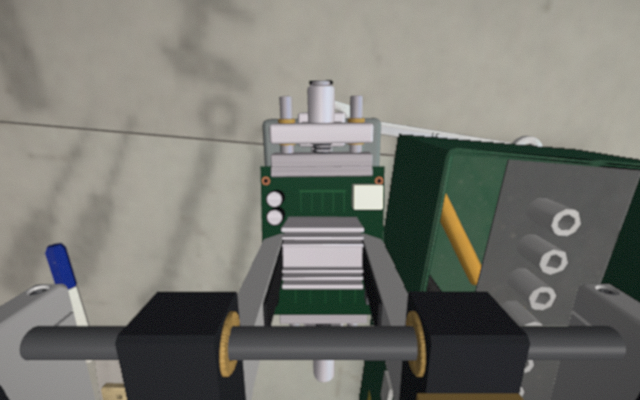

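Call:
send_rows(moves="1 0 0 0.0005 0; 1 0 0 0.0005 0; 1 0 0 0.0005 0; 1 0 0 0.0005 0; 1 0 0 0.0005 0; 1 0 0 0.0005 0; 1 0 0 0 0; 1 0 0 0 0; 1 0 0 0 0; 1 0 0 0 0")

```text
time: 18.72
tool_pos: [0.6452, 0.1364, 0.1267]
ee_rot: [-1.578, 0.0, 0.085]
wrist_force: [-0.9, -11.0, 0.5]
width: 0.044
```

Run:
```python
from bench import imaging
from h import *
import plan; plan.stat()
w=imaging.snapshot("wrist"); crop(w,(322,290),60,35,6,"pics/w15.png")
s=imaging.snapshot("scene");crop(s,(395,205),60,50,6,"pics/sc15.png")
p,T=tool()
# right jaw tip & board edge in scene: pixel picks done by eye later
```

```text
t 18.72 pos [0.6452 0.1364 0.1267] yaw 4.87 down [ 5.0e-04 -7.1e-03 -1.0e+00] F [ -0.92 -11.     0.47] M [-2.526  0.159  0.254] w 0.044 q [ 0.13  0.37  1.23 -0.01  1.55  0.04]
```

View pics/sc15.png

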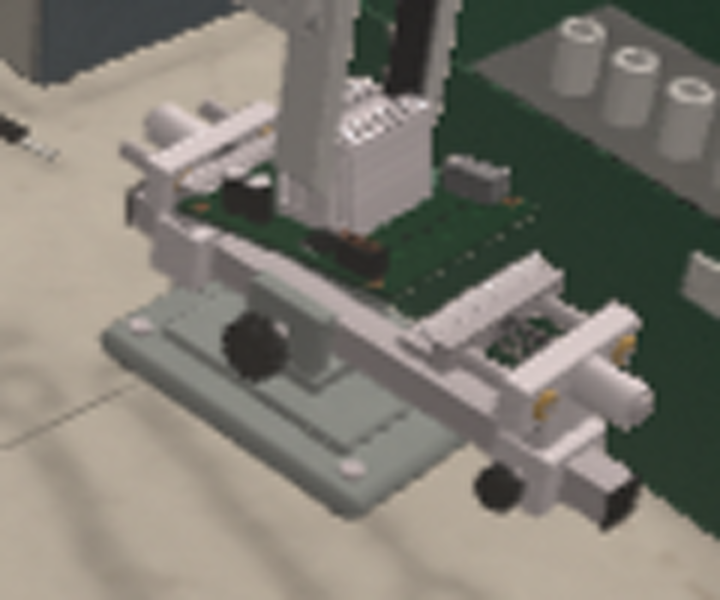

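View pics/w15.png

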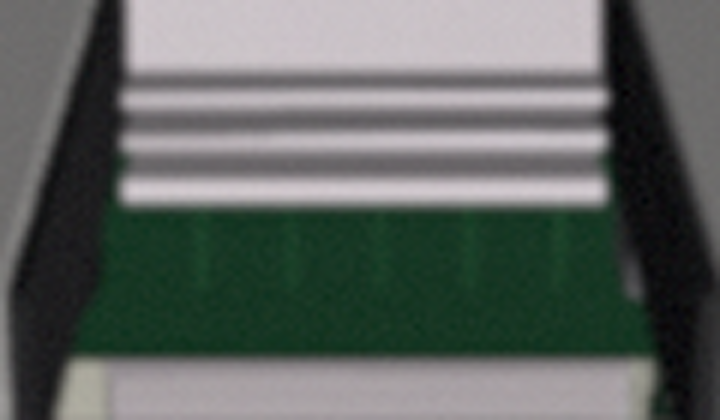

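Call:
send_rows(moves="1 0 0 -0.003 0; 1 0 0 -0.003 0; 1 0 0 -0.003 0; 1 0 0 -0.003 0; 1 0 0 -0.003 0; 1 0 0 -0.002 0; 1 0 0 -0.001 0; 1 0 0 -0.001 0; 1 0 0 0 0; 1 0 0 0 0")

```text
time: 19.65
tool_pos: [0.6465, 0.1218, 0.1261]
ee_rot: [-1.57, -0.0, 0.087]
wrist_force: [0.2, -2.9, -1.6]
width: 0.0437
```

Run:
```python
from bench import imaging
from h import *
import plan; plan.stat()
w=imaging.snapshot("wrist"); cv2.imwrite("pics/w16.png",w["image"][:,:,::-1])
s=imaging.snapshot("scene");crop(s,(395,205),60,50,6,"pics/sc16.png")
```

```text
t 19.65 pos [0.6465 0.1218 0.1261] yaw 4.98 down [ 1.e-04  7.e-04 -1.e+00] F [ 0.2  -2.95 -1.6 ] M [-0.712 -0.007  0.115] w 0.0437 q [0.1  0.36 1.24 0.   1.54 0.01]
```

View pics/w16.png

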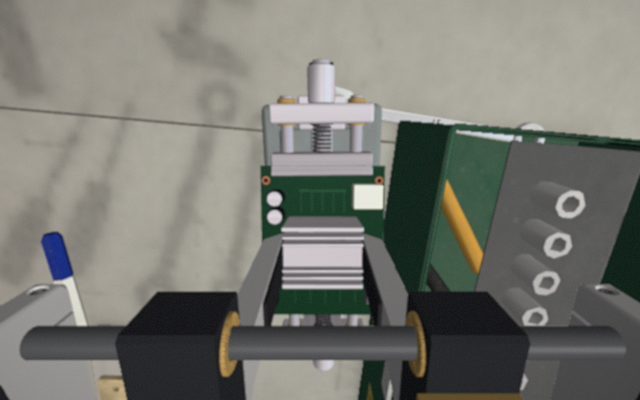

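View pics/sc16.png

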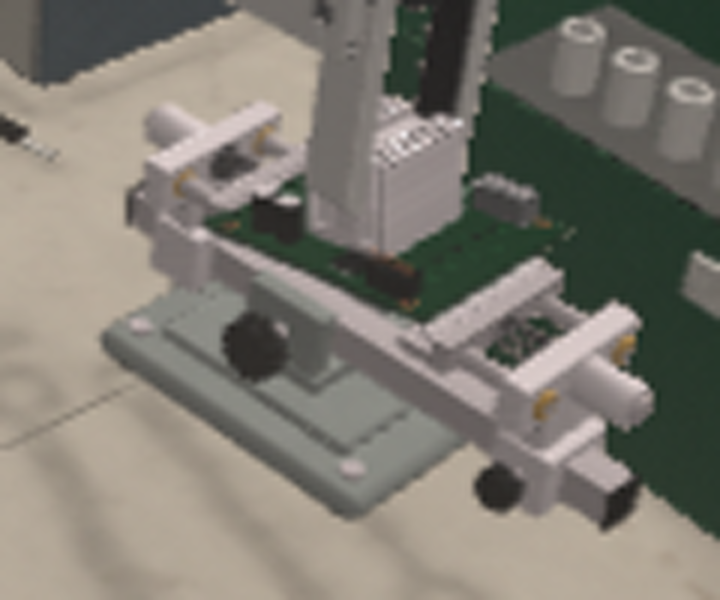

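Call:
send_rows(moves="1 0 0 -0.001 0; 1 0 0 -0.001 0; 1 0 0.0005 0 0; 1 0 0.0005 0 0; 1 0 0.0005 0 0; 1 0 0.0005 0 0; 1 0 0 0 0; 1 0 0 0 0; 1 0 0 0 0; 1 0 0 0 0")

```text
time: 20.58
tool_pos: [0.6467, 0.1197, 0.1247]
ee_rot: [-1.57, -0.001, 0.087]
wrist_force: [-2.0, 0.2, 2.2]
width: 0.0436
```

```bash
python3 plan.py
```

```text
t 20.58 pos [0.6467 0.1197 0.1247] yaw 4.98 down [ 5.e-04  8.e-04 -1.e+00] F [-1.97  0.18  2.23] M [0.05 0.45 0.07] w 0.0436 q [0.1  0.36 1.24 0.   1.54 0.01]
```

Run:
```python
from bench import imaging
from h import *
w=imaging.snapshot("wrist"); p,T=tool()
crop(w,(380,240),70,60,5,"pics/w17.png")
for c in ((398,123),(390,200),(387,235),(384,260)):
    X=onplane(w,c,.13); print(c,np.round(X,4),np.round(T.T@(X-p),4))
s=imaging.snapshot("side");crop(s,(400,215),60,50,6,"pics/s17.png")
```

```text
(398, 123) [0.676  0.1982 0.13  ] [ 0.0359 -0.0052  0.0757]
(390, 200) [0.6776 0.1611 0.13  ] [ 0.0344 -0.0052  0.0385]
(387, 235) [0.6788 0.1425 0.13  ] [ 0.0339 -0.0052  0.0199]
(384, 260) [0.6792 0.1284 0.13  ] [ 0.0331 -0.0053  0.0059]
```

View pics/w17.png

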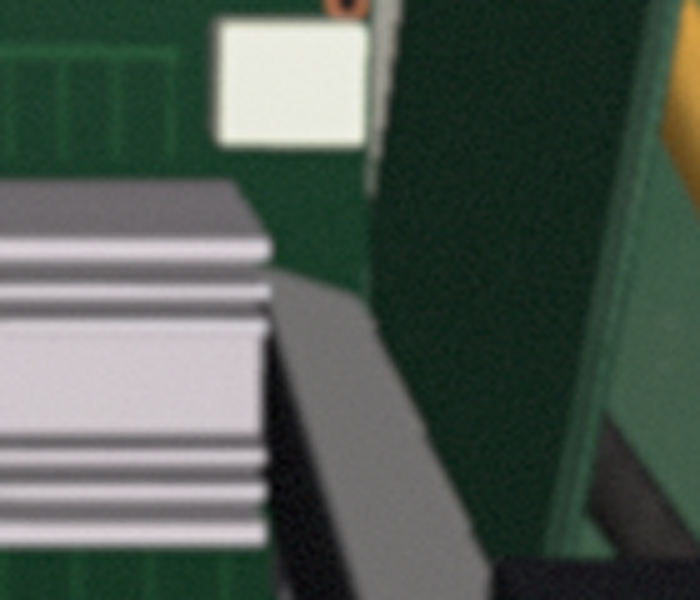

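View pics/s17.png

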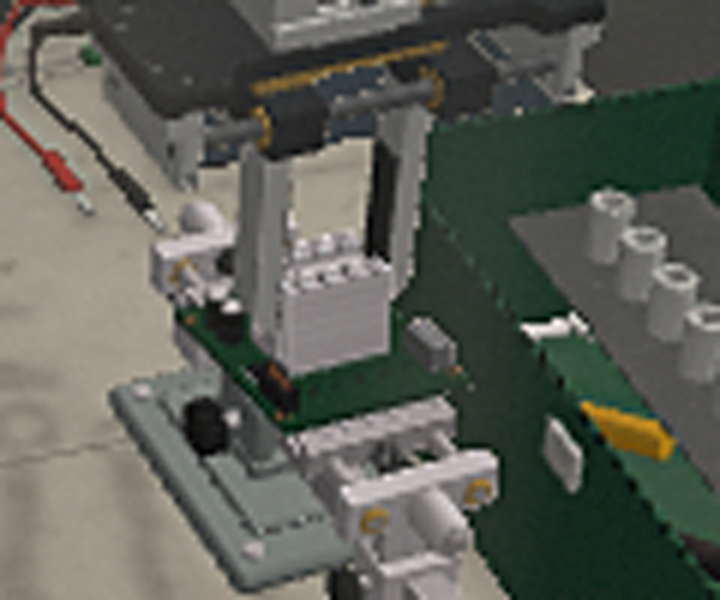

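Call:
send_rows(moves="0.5 0 0 0 0; 0.2 0 0 0 0; 0 0 0 0 0; -0.1 0 0 0 0; -0.2 0 0 0 0; -0.2 0 0 0 0; -0.2 0 0 0 0; -0.2 0 0 0 0; -0.2 0 0 0 0; -0.2 0 0 0 0")

```text
time: 21.52
tool_pos: [0.6467, 0.1194, 0.124]
ee_rot: [-1.571, -0.0, 0.087]
wrist_force: [0.0, -0.2, -0.2]
width: 0.0566
```

Run:
```python
from bench import imaging
from h import *
import plan; plan.stat()
w=imaging.snapshot("wrist"); cv2.imwrite("pics/w18.png",w["image"][:,:,::-1])
crop(w,(322,250),80,60,5,"pics/w18c.png")
s=imaging.snapshot("scene");crop(s,(395,205),60,50,6,"pics/sc18.png")
```

```text
t 21.52 pos [0.6467 0.1194 0.124 ] yaw 4.97 down [ 1.e-04  1.e-04 -1.e+00] F [ 0.01 -0.23 -0.16] M [-0.063  0.058 -0.005] w 0.0566 q [0.1  0.36 1.24 0.   1.54 0.01]
```

View pics/w18.png

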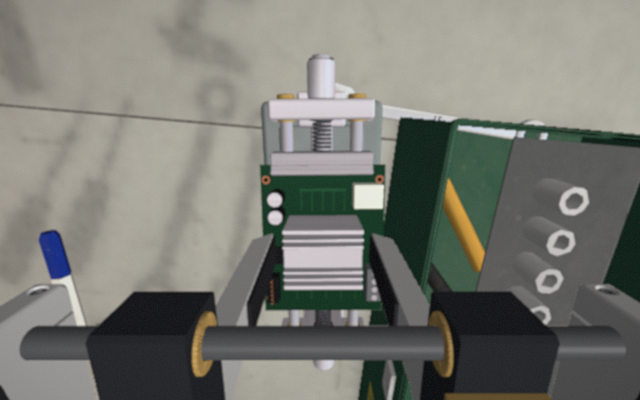

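View pics/w18c.png

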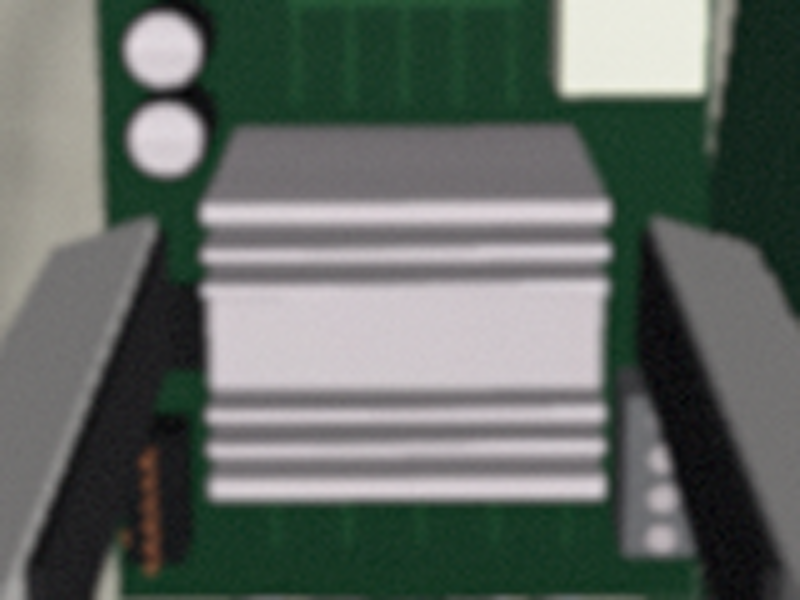

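View pics/sc18.png

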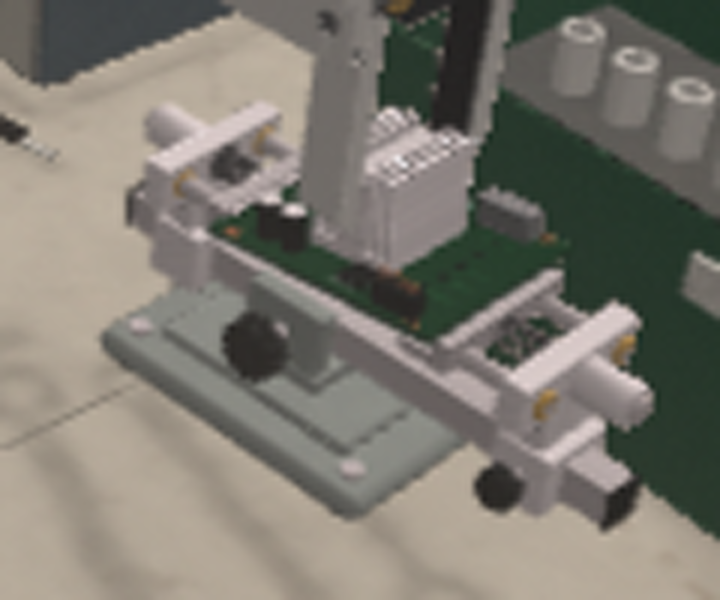

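Run:
```python
from bench import imaging
from h import *
w=imaging.snapshot("wrist"); p,T=tool()
f=lambda c,z:np.round(T.T@(onplane(w,(242+c[0]/5-.4,190+c[1]/5-.4),z)-p),4)
print("sink +y",f((203,203),.1225),f((610,203),.1225)," -y",f((208,498),.1263),f((606,498),.1263))
im=w["image"]; 
f2=lambda c,z:np.round(T.T@(onplane(w,c,z)-p),4)
print("board -y edge",f2((322,309),.0915), "right jaw visible? ")
crop(w,(322,315),60,25,6,"pics/w18d.png")
```

```text
sink +y [-0.0206  0.0016  0.0199] [0.0228 0.0016 0.0199]  -y [-0.0207 -0.0022 -0.0133] [ 0.0231 -0.0022 -0.0133]
board -y edge [ 0.0006  0.0326 -0.0497] right jaw visible?
```

View pics/w18d.png

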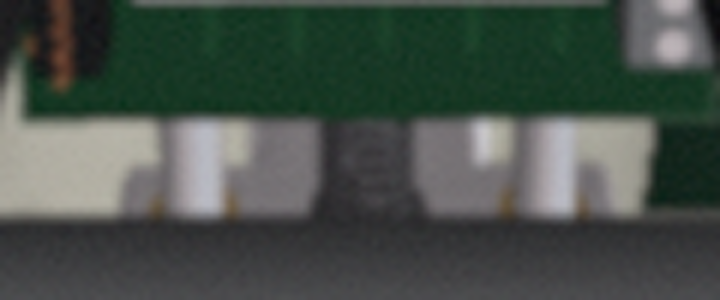

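Call:
send_rows(moves="-0.2 0.001 -0.0015 0 0; -0.2 0 0 -0.003 0; -0.2 0 0 -0.004 0; -0.2 0 0 -0.0037 0; -0.2 0 0 0 0; -0.2 0 0 0 0; 0.5 0 0 0 0; 1 0 0 0 0; 1 0 0 0 0; 1 0 0 0 0")

```text
time: 22.5
tool_pos: [0.6485, 0.1089, 0.1256]
ee_rot: [-1.571, 0.0, 0.087]
wrist_force: [0.2, -0.3, 0.6]
width: 0.0436
```

Run:
```python
from bench import imaging
from h import *
import plan; plan.stat()
w=imaging.snapshot("wrist"); cv2.imwrite("pics/w19.png",w["image"][:,:,::-1])
s=imaging.snapshot("scene");crop(s,(395,205),60,50,6,"pics/sc19.png")
```

```text
t 22.5 pos [0.6485 0.1089 0.1256] yaw 4.98 down [-3.e-04 -0.e+00 -1.e+00] F [ 0.19 -0.28  0.64] M [-0.073  0.159  0.026] w 0.0436 q [ 0.08  0.36  1.24  0.    1.54 -0.01]
```

View pics/w19.png

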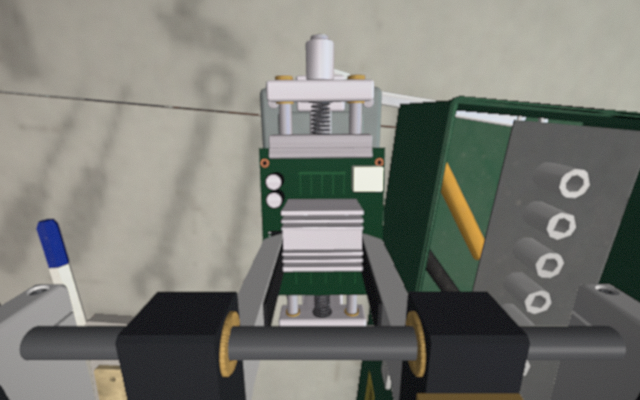

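View pics/sc19.png

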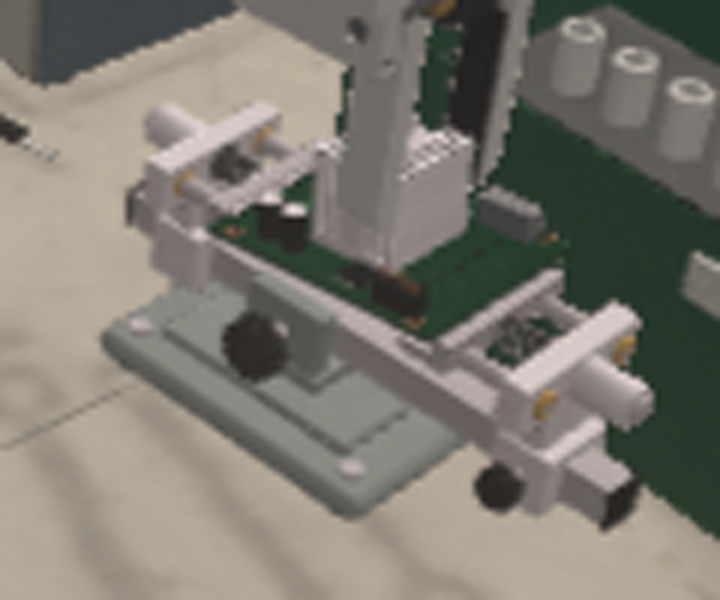

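Call:
send_rows(moves="1 0 0 0.001 0; 1 0 0 0.0015 0; 1 0 0 0.0015 0; 1 0 0 0.0015 0; 1 0 0 0.0015 0; 1 0 0 0.0015 0; 1 0 0 0.0015 0; 1 0 0 0 0; 1 0 0 0 0; 1 0 0 0 0")

```text
time: 23.43
tool_pos: [0.6477, 0.1169, 0.1258]
ee_rot: [-1.574, 0.0, 0.086]
wrist_force: [-1.7, -6.1, 2.2]
width: 0.044
```

```bash
python3 plan.py
```

```text
t 23.43 pos [0.6477 0.1169 0.1258] yaw 4.92 down [-1.0e-04 -3.5e-03 -1.0e+00] F [-1.67 -6.07  2.16] M [-1.36   0.326  0.139] w 0.044 q [ 0.09  0.36  1.24 -0.    1.54  0.01]
```

Call:
send_rows(moves="1 0 0 0.0015 0; 1 0 0 0.0015 0; 1 0 0 0.0015 0; 1 0 0 0.0015 0; 1 0 0 0.0015 0; 1 0 0 0.001 0; 1 0 0 0.0005 0; 1 0 0 0 0; 1 0 0 0 0; 1 0 0 0 0")

```text
time: 24.27
tool_pos: [0.6471, 0.1238, 0.1262]
ee_rot: [-1.578, 0.001, 0.085]
wrist_force: [-1.3, -9.3, 2.9]
width: 0.0434
```

Run:
```python
from bench import imaging
from h import *
import plan; plan.stat()
w=imaging.snapshot("wrist"); cv2.imwrite("pics/w20.png",w["image"][:,:,::-1])
s=imaging.snapshot("scene");crop(s,(395,205),60,50,6,"pics/sc20.png")
```

```text
t 24.27 pos [0.6471 0.1238 0.1262] yaw 4.86 down [ 1.0e-04 -7.3e-03 -1.0e+00] F [-1.32 -9.25  2.91] M [-2.167  0.375  0.212] w 0.0434 q [ 0.11  0.36  1.23 -0.01  1.54  0.02]
```

View pics/w20.png

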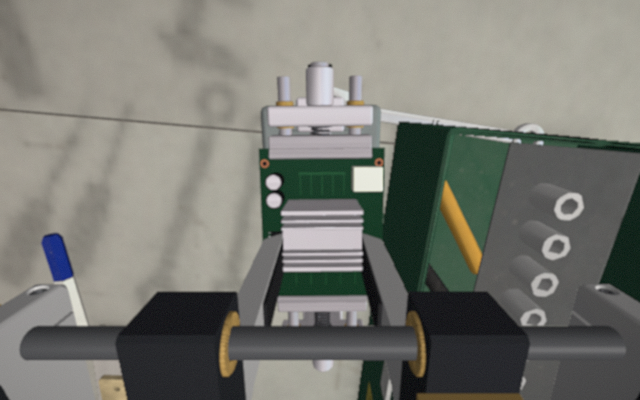

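View pics/sc20.png

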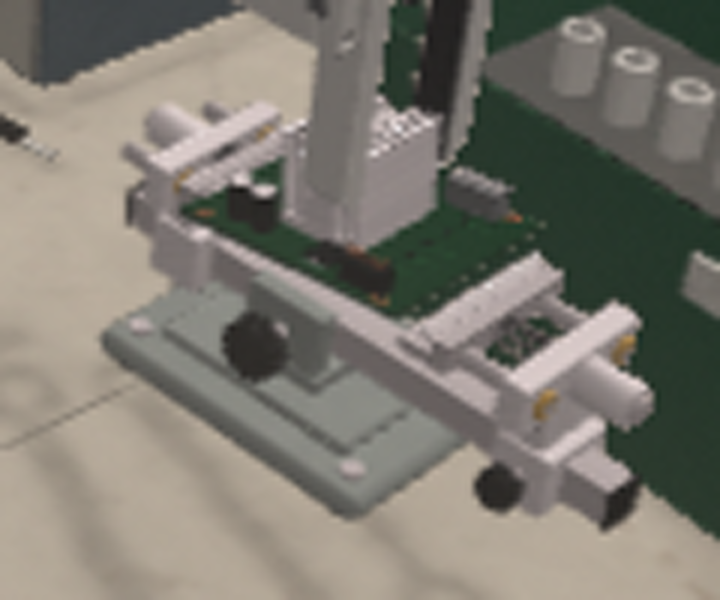

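Run:
```python
from bench import imaging
from h import *
w=imaging.snapshot("wrist"); p,T=tool()
crop(w,(322,300),60,28,6.5,"pics/w20c.png")
```

```text
(no output)
```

View pics/w20c.png

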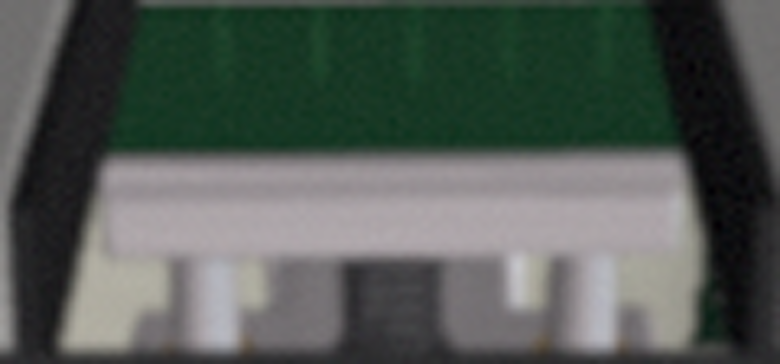

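Run:
```python
from bench import imaging
from h import *
w=imaging.snapshot("wrist"); p,T=tool()
f=lambda c,z:np.round(T.T@(onplane(w,(262+c[0]/6.5-.4,272+c[1]/6.5-.4),z)-p),4)
for z in (.086,.088): print(z,"outer",f((390,252),z)[2],"seam",f((390,194),z)[2])
for z in (.090,.092,.094,.096): print(z,"board edge top",f((390,152),z))
# left jaw tip now
crop(w,(322,148),70,25,6,"pics/w20l.png")
```

```text
0.086 outer -0.0563 seam -0.049
0.088 outer -0.0549 seam -0.0477
0.09 board edge top [ 0.0004  0.0365 -0.0412]
0.092 board edge top [ 0.0004  0.0345 -0.04  ]
0.094 board edge top [ 0.0004  0.0325 -0.0387]
0.096 board edge top [ 0.0004  0.0305 -0.0375]
```

View pics/w20l.png

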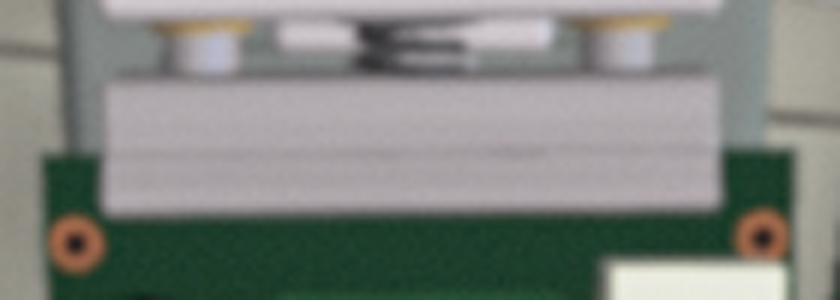

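Call:
send_rows(moves="1 0 0.0005 0 0; 1 0 0.0005 0 0; 1 0 0.0005 0 0; 1 0 0.0005 0 0; 1 0 0.0005 0 0; 1 0 0.0005 0 0; 1 0 0 0 0; 1 0 0 0 0; 1 0 0 0 0; 1 0 0 0 0")

```text
time: 25.3
tool_pos: [0.6471, 0.1239, 0.1254]
ee_rot: [-1.577, -0.001, 0.085]
wrist_force: [-4.1, -11.3, 10.0]
width: 0.044
```

Run:
```python
from bench import imaging
from h import *
import plan; plan.stat()
w=imaging.snapshot("wrist");crop(w,(322,300),60,28,6.5,"pics/w21c.png")
```

```text
t 25.3 pos [0.6471 0.1239 0.1254] yaw 4.87 down [ 0.0013 -0.0066 -1.    ] F [ -4.07 -11.34   9.95] M [-1.941  0.978  0.278] w 0.044 q [ 0.11  0.36  1.24 -0.01  1.54  0.02]
```

View pics/w21c.png

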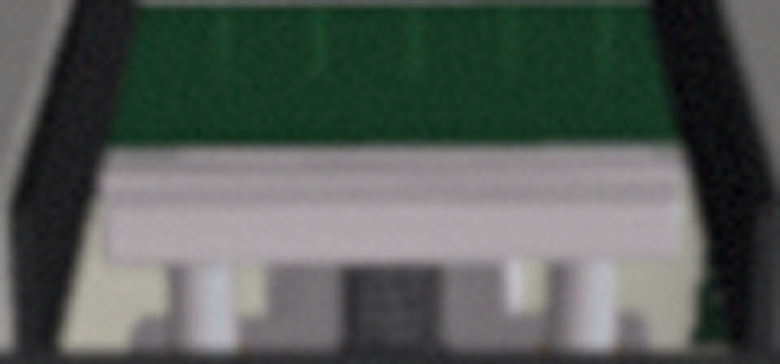

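Call:
send_rows(moves="1 0 0 -0.0005 0; 1 0 0 -0.0005 0; 1 0 0.0003 -0.0003 0; 1 0 0.0003 -0.0003 0; 1 0 0.0003 0 0; 1 0 0 0 0; 1 0 0 0 0; 1 0 0 0 0; 1 0 0 0 0; 1 0 0 0 0")

```text
time: 26.18
tool_pos: [0.6474, 0.1227, 0.1247]
ee_rot: [-1.577, -0.001, 0.085]
wrist_force: [-4.2, -10.7, 9.0]
width: 0.0436
```

Run:
```python
from bench import imaging
from h import *
import plan; plan.stat()
w=imaging.snapshot("wrist");crop(w,(322,300),60,28,6.5,"pics/w22c.png")
```

```text
t 26.18 pos [0.6474 0.1227 0.1247] yaw 4.86 down [ 0.0019 -0.0058 -1.    ] F [ -4.19 -10.67   8.99] M [-1.796  0.961  0.195] w 0.0436 q [ 0.1   0.36  1.24 -0.01  1.54  0.02]
```

View pics/w22c.png

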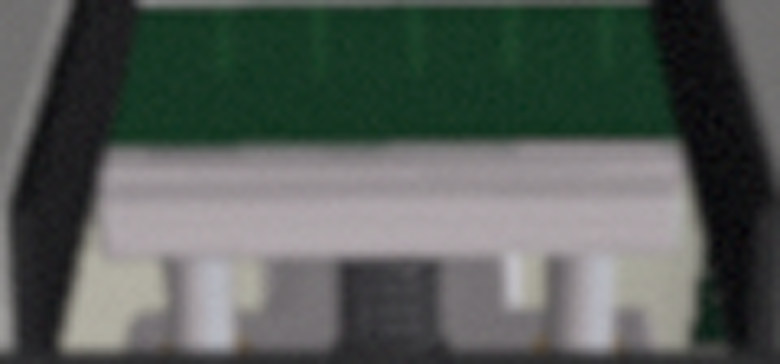

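Call:
send_rows(moves="1 0 0.0003 -0.0002 0; 1 0 0.0003 -0.0002 0; 1 0 0.0003 -0.0002 0; 1 0 0.0003 -0.0002 0; 1 0 0.0003 -0.0002 0; 1 0 0.0003 0 0; 1 0 0.0002 0 0; 1 0 0 0 0; 1 0 0 0 0; 1 0 0 0 0")

```text
time: 27.07
tool_pos: [0.6476, 0.1218, 0.1226]
ee_rot: [-1.577, -0.001, 0.085]
wrist_force: [-2.9, -11.3, 8.2]
width: 0.0437
```

Run:
```python
from bench import imaging
from h import *
import plan; plan.stat()
w=imaging.snapshot("wrist");crop(w,(322,300),60,28,6.5,"pics/w23c.png")
```

```text
t 27.07 pos [0.6476 0.1218 0.1226] yaw 4.86 down [ 0.0019 -0.0056 -1.    ] F [ -2.89 -11.26   8.19] M [-1.747  0.926  0.203] w 0.0437 q [ 0.1   0.36  1.24 -0.01  1.54  0.02]
```

View pics/w23c.png

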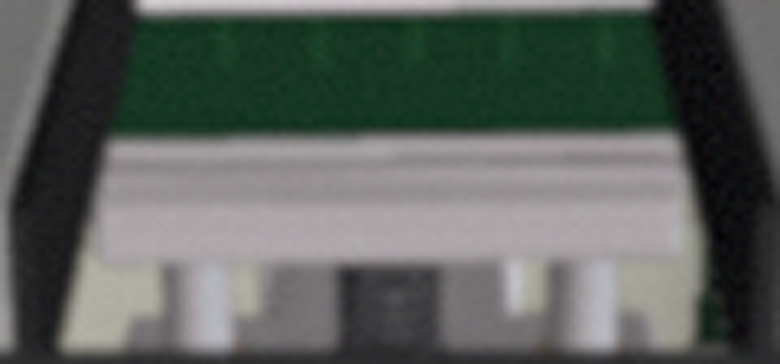

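Call:
send_rows(moves="1 0 0.0003 -0.0002 0; 1 0 0.0003 -0.0002 0; 1 0 0.0003 -0.0002 0; 1 0 0.0003 -0.0002 0; 1 0 0.0003 -0.0002 0; 1 0 0.0003 0 0; 1 0 0.0002 0 0; 1 0 0 0 0; 1 0 0 0 0; 1 0 0 0 0")

```text
time: 27.95
tool_pos: [0.6477, 0.1209, 0.1205]
ee_rot: [-1.576, -0.001, 0.085]
wrist_force: [-4.0, -10.2, 8.5]
width: 0.0434
```

Run:
```python
from bench import imaging
from h import *
import plan; plan.stat()
w=imaging.snapshot("wrist");crop(w,(322,300),60,28,6.5,"pics/w24c.png")
s=imaging.snapshot("scene");crop(s,(395,205),60,50,6,"pics/sc24.png")
```

```text
t 27.95 pos [0.6477 0.1209 0.1205] yaw 4.87 down [ 0.0019 -0.0054 -1.    ] F [ -3.96 -10.18   8.5 ] M [-1.775  0.873  0.175] w 0.0434 q [ 0.1   0.37  1.24 -0.01  1.53  0.02]
```

View pics/w24c.png

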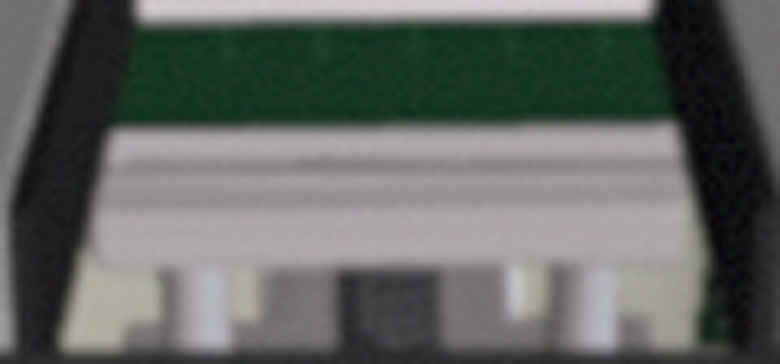

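View pics/sc24.png

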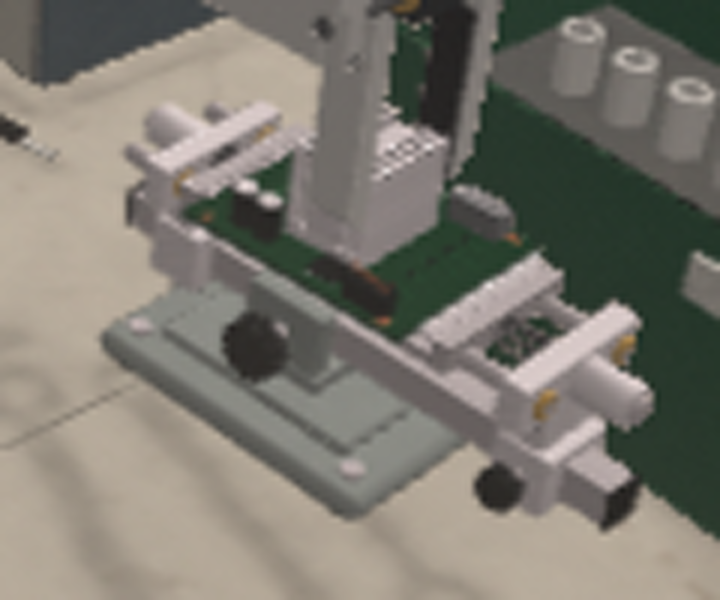

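Call:
send_rows(moves="1 0 0.0003 -0.0002 0; 1 0 0.0003 -0.0002 0; 1 0 0.0003 -0.0002 0; 1 0 0.0003 -0.0002 0; 1 0 0.0003 0 0; 1 0 0.0002 0 0; 1 0 0 0 0; 1 0 0 0 0; 1 0 0 0 0; 1 0 0 0 0")

```text
time: 28.88
tool_pos: [0.6477, 0.1202, 0.1191]
ee_rot: [-1.576, -0.002, 0.085]
wrist_force: [-4.1, -10.6, 10.0]
width: 0.0437
```

Run:
```python
from bench import imaging
from h import *
import plan; plan.stat()
w=imaging.snapshot("wrist");crop(w,(322,300),60,28,6.5,"pics/w25c.png")
s=imaging.snapshot("scene");crop(s,(395,205),60,50,6,"pics/sc25.png")
```

```text
t 28.88 pos [0.6477 0.1202 0.1191] yaw 4.87 down [ 0.0021 -0.0052 -1.    ] F [ -4.06 -10.63  10.03] M [-1.754  0.957  0.188] w 0.0437 q [ 0.1   0.37  1.25 -0.01  1.53  0.02]
```

View pics/w25c.png

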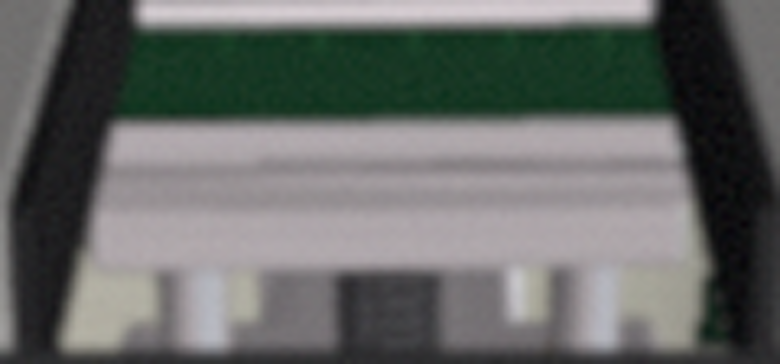

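View pics/sc25.png

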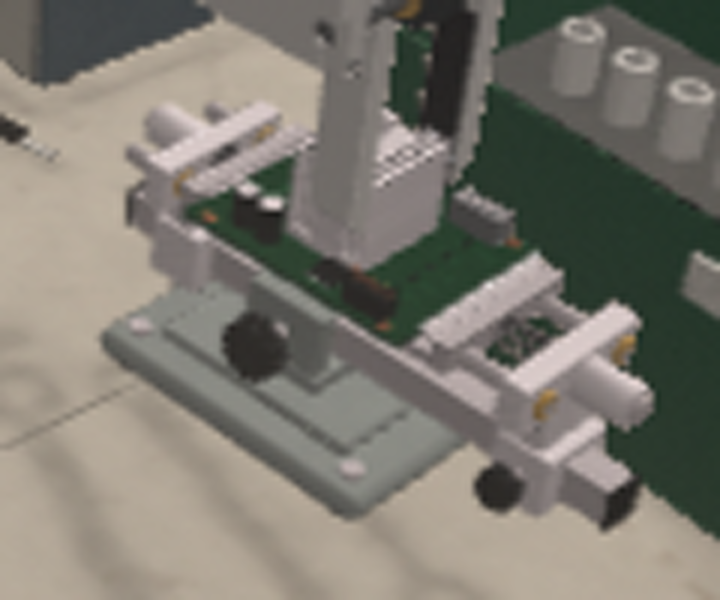

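Call:
send_rows(moves="1 0 0.0003 0 0; 1 0 0.0003 0 0; 1 0 0.0003 -0.0005 0; 1 0 0 -0.0005 0; 1 0 0 -0.0005 0; 1 0 0 -0.0005 0; 1 0 0 -0.0005 0; 1 0 0 -0.0005 0; 1 0 0 0 0; 1 0 0 0 0")

```text
time: 29.82
tool_pos: [0.6479, 0.1187, 0.1191]
ee_rot: [-1.574, -0.002, 0.086]
wrist_force: [-5.5, -8.0, 11.9]
width: 0.0438
```

Run:
```python
from bench import imaging
from h import *
import plan; plan.stat()
w=imaging.snapshot("wrist");crop(w,(322,300),60,28,6.5,"pics/w26c.png")
s=imaging.snapshot("scene");crop(s,(395,205),60,50,6,"pics/sc26.png")
```

```text
t 29.82 pos [0.6479 0.1187 0.1191] yaw 4.93 down [ 0.0026 -0.0026 -1.    ] F [-5.51 -8.   11.9 ] M [-1.256  1.215  0.259] w 0.0438 q [ 0.1   0.37  1.25 -0.    1.53  0.01]
```

View pics/w26c.png

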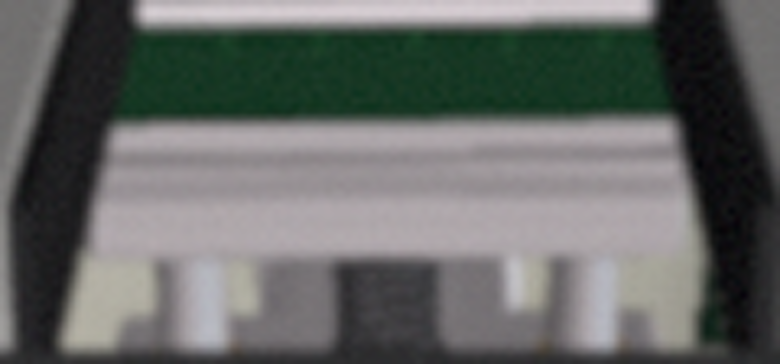

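View pics/sc26.png

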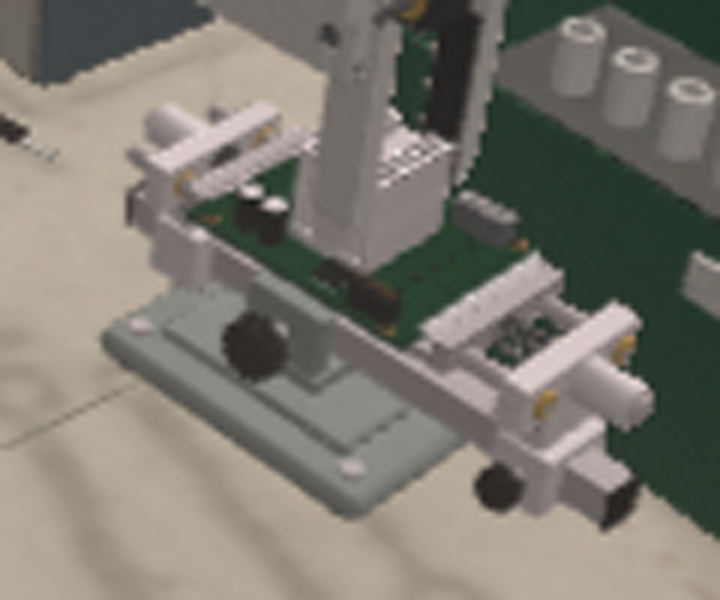

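Call:
send_rows(moves="1 0 -0.0004 -0.0005 0; 1 0 -0.0004 -0.0005 0; 1 0 0 -0.0005 0; 1 0 0 -0.0005 0; 1 0 0 -0.0005 0; 1 0 0 -0.0005 0; 1 0 0 -0.0005 0; 1 0 0 -0.0005 0; 1 0 0 0 0; 1 0 0 0 0")

```text
time: 30.75
tool_pos: [0.6482, 0.1154, 0.1191]
ee_rot: [-1.573, -0.002, 0.086]
wrist_force: [-4.2, -4.7, 9.2]
width: 0.0437
```

Run:
```python
from bench import imaging
from h import *
import plan; plan.stat()
w=imaging.snapshot("wrist");crop(w,(322,300),60,28,6.5,"pics/w27c.png")
s=imaging.snapshot("scene");crop(s,(395,205),60,50,6,"pics/sc27.png")
```

```text
t 30.75 pos [0.6482 0.1154 0.1191] yaw 4.94 down [ 0.0022 -0.0015 -1.    ] F [-4.19 -4.69  9.23] M [-0.959  0.965  0.164] w 0.0437 q [ 0.09  0.36  1.25 -0.    1.53  0.  ]
```

View pics/w27c.png

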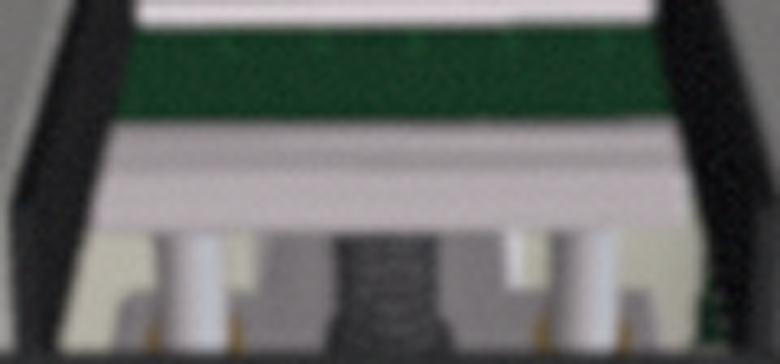

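View pics/sc27.png

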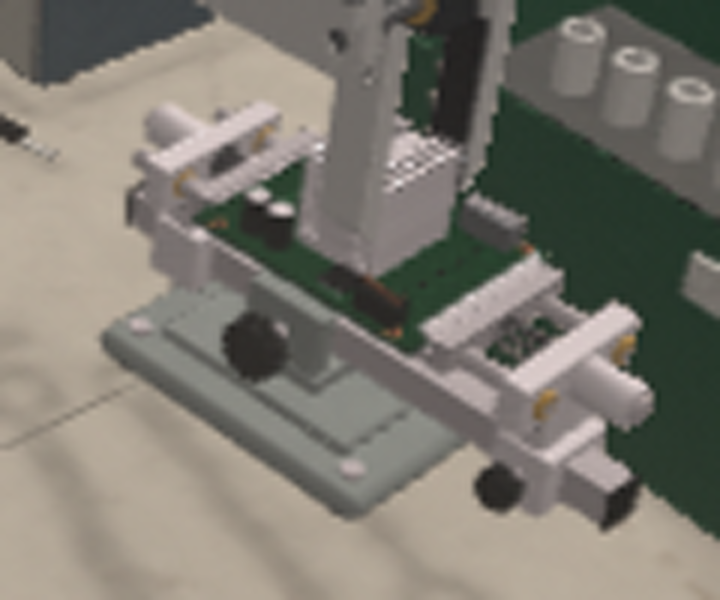

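Call:
send_rows(moves="1 0 -0.0003 -0.0005 0; 1 0 -0.0003 -0.0005 0; 1 0 0 -0.0005 0; 1 0 0 -0.0005 0; 1 0 0 -0.0005 0; 1 0 0 -0.0005 0; 1 0 0 -0.0005 0; 1 0 0 -0.0005 0; 1 0 0 0 0; 1 0 0 0 0")

```text
time: 31.68
tool_pos: [0.6485, 0.1124, 0.1192]
ee_rot: [-1.571, -0.002, 0.087]
wrist_force: [-3.6, -3.6, 7.4]
width: 0.0439
```

```bash
python3 plan.py
```

```text
t 31.68 pos [0.6485 0.1124 0.1192] yaw 4.97 down [ 2.e-03  1.e-04 -1.e+00] F [-3.64 -3.59  7.45] M [-0.655  0.825  0.128] w 0.0439 q [ 0.09  0.36  1.25 -0.    1.53 -0.  ]
```

Call:
send_rows(moves="1 0 0 -0.0005 0; 1 0 0 -0.0005 0; 1 0 0 -0.0005 0; 1 0 0 -0.0005 0; 1 0 0 -0.0005 0; 1 0 0 0 0; 1 0 0 0 0; 1 0 0 0 0; 1 0 0 0 0; 1 0 0 0 0")

```text
time: 32.52
tool_pos: [0.6486, 0.1109, 0.1191]
ee_rot: [-1.569, -0.002, 0.087]
wrist_force: [-4.2, -2.0, 8.4]
width: 0.0436
```

Run:
```python
from bench import imaging
from h import *
import plan; plan.stat()
w=imaging.snapshot("wrist");cv2.imwrite("pics/w28.png",w["image"][:,:,::-1])
s=imaging.snapshot("scene");crop(s,(395,205),60,50,6,"pics/sc28.png")
```

```text
t 32.52 pos [0.6486 0.1109 0.1191] yaw 5.0 down [ 0.0019  0.0018 -1.    ] F [-4.16 -1.95  8.4 ] M [-0.247  0.806  0.071] w 0.0436 q [ 0.08  0.36  1.25  0.    1.53 -0.  ]
```

View pics/w28.png

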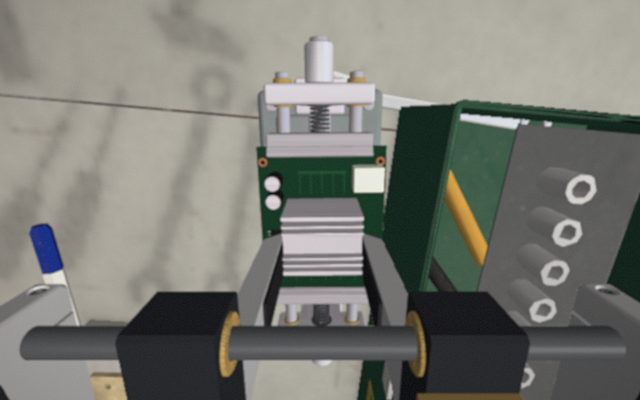

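View pics/sc28.png

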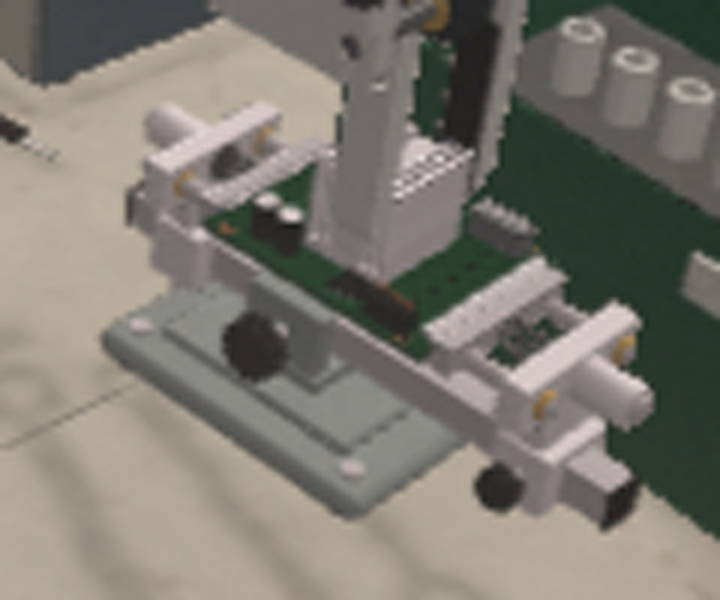

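Call:
send_rows(moves="1 0 -0.0005 -0.0005 0; 1 0 -0.0005 -0.0005 0; 1 0 -0.0005 0 0; 1 0 -0.0003 0 0; 1 0 0 0 0; 1 0 0 0 0; 1 0 0 0 0; 1 0 0 0 0; 1 0 0 0 0; 1 0 0 0 0")

```text
time: 33.45
tool_pos: [0.6488, 0.1096, 0.1192]
ee_rot: [-1.57, -0.001, 0.087]
wrist_force: [-1.8, 0.1, 5.6]
width: 0.0437
```

```bash
python3 plan.py
```

```text
t 33.45 pos [0.6488 0.1096 0.1192] yaw 4.99 down [ 0.001   0.0014 -1.    ] F [-1.84  0.1   5.58] M [0.052 0.583 0.06 ] w 0.0437 q [ 0.08  0.36  1.25  0.    1.53 -0.01]
```

Call:
send_rows(moves="0.5 0 0 0 0; 0.2 0 0 0 0; 0 0 0 0 0; -0.1 0 0 0 0; -0.15 0 0 0 0; -0.15 0 0 0 0; -0.15 0 0 0 0; -0.15 0 -0.005 0 0; -0.15 0 -0.01 0 0; -0.15 0 -0.01 0 0")

```text
time: 34.28
tool_pos: [0.6485, 0.1089, 0.1439]
ee_rot: [-1.571, 0.0, 0.087]
wrist_force: [-1.2, -0.5, 0.0]
width: 0.0539
```

Call:
send_rows(moves="-0.15 0 -0.02 0 0; -0.15 0 -0.02 0 0; -0.15 0 -0.03 0 0; -0.15 0 -0.03 0 0; -0.15 0 0 -0.03 0; -0.15 0 0 -0.03 0; -0.15 0 0 0 0; -0.15 0 0 0 0; -0.15 0 0 0 0; -0.15 0 0 0 0")

```text
time: 35.12
tool_pos: [0.6537, 0.05, 0.2437]
ee_rot: [-1.57, -0.0, 0.088]
wrist_force: [0.1, -0.2, -0.4]
width: 0.0543
```

Run:
```python
from bench import imaging
from h import *
import plan; plan.stat()
w=imaging.snapshot("wrist");cv2.imwrite("pics/w30.png",w["image"][:,:,::-1])
s=imaging.snapshot("scene");crop(s,(395,205),60,50,6,"pics/sc30.png")
s=imaging.snapshot("side");crop(s,(390,220),60,50,6,"pics/s30.png")
```

```text
t 35.12 pos [0.6537 0.05   0.2437] yaw 5.02 down [ 4.e-04  6.e-04 -1.e+00] F [ 0.05 -0.16 -0.44] M [-0.077  0.017 -0.027] w 0.0543 q [-0.01  0.32  1.05  0.    1.76 -0.1 ]
```

View pics/w30.png

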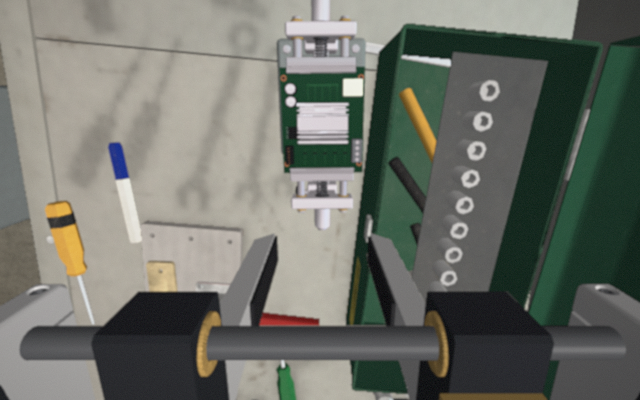

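View pics/sc30.png

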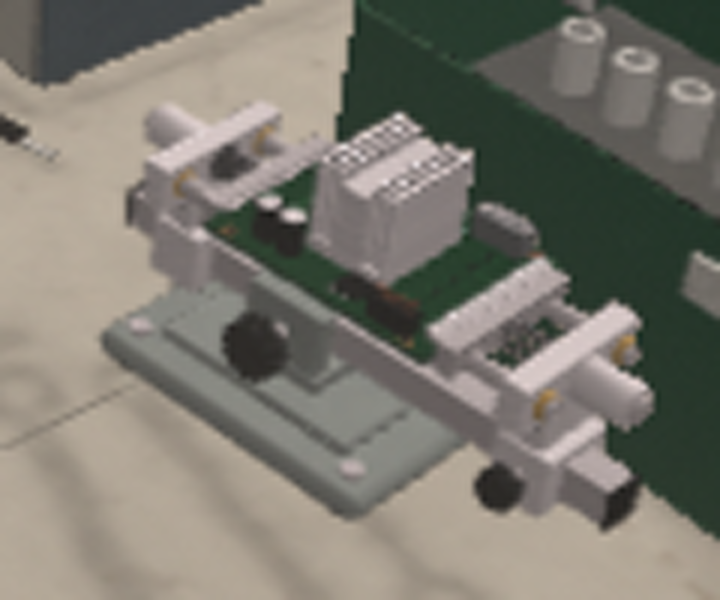

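View pics/s30.png

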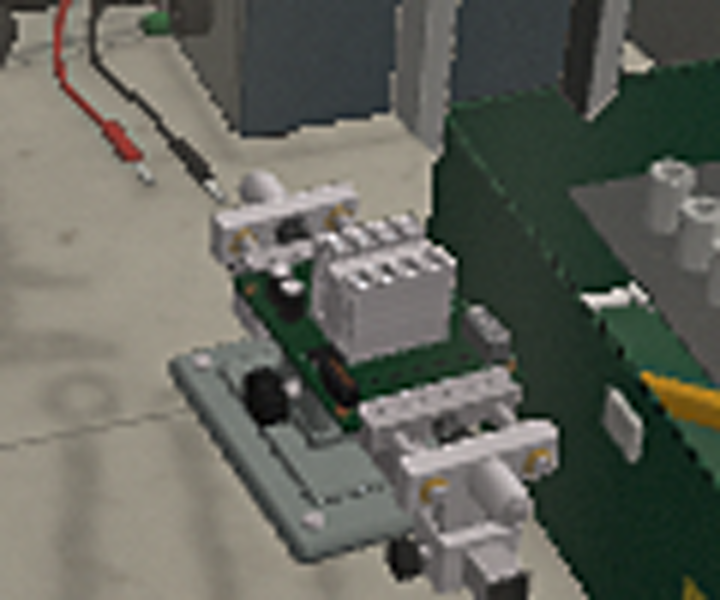

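The board is in both jaws and released: in the wrist view it spans rows 70–172, between jaw lips at rows ~70 and ~170. I'll check squareness, level and centring up close.

Run:
```python
from bench import imaging
w=imaging.snapshot("wrist")
from h import *
crop(w,(322,118),60,105,3.6*1.0,"pics/w31.png")
im=w["image"][5:220,262:382,::-1]; cv2.imwrite("pics/w31.png",cv2.resize(im,None,fx=2.75,fy=2.75,interpolation=cv2.INTER_CUBIC))
p,T=tool()
im=w["image"][50:195,265:380,::-1]; cv2.imwrite("pics/w32.png",cv2.resize(im,None,fx=4,fy=4,interpolation=cv2.INTER_CUBIC))
```

```text
(no output)
```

View pics/w32.png

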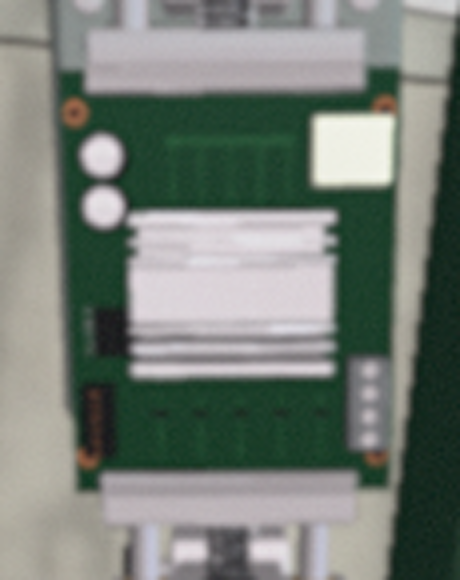

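Run:
```python
from bench import imaging
from h import *
w=imaging.snapshot("wrist"); p,T=tool()
g=lambda c:(265+c[0]/4-.4,50+c[1]/4-.4)
f=lambda c,z:np.round(T.T@(onplane(w,g(c),z)-p)*1e3,1)[[0,2]]
print("L tip",f((88,93),.0858),f((365,90),.0858),"L board corner",f((59,70),.081),f((400,68),.081))
print("R tip",f((103,472),.0858),f((357,470),.0858),"R corner",f((77,490),.081),f((389,488),.081))
# free PnP of board: 4 top corners
obj=np.array([[-.04,.05,.003],[.04,.05,.003],[-.04,-.05,.003],[.04,-.05,.003]])
pts=np.array([g(c) for c in [(59,70),(400,68),(77,490),(389,488)]])
def P(v):
    from scipy.spatial.transform import Rotation as Ro
    R=Ro.from_euler('zyx',[v[3],v[4],v[5]]).as_matrix(); return (obj@R.T)+v[:3]
r=least_squares(lambda v:(proj(w,P(v))-pts).ravel(),[.65,.12,.078,.087,0,0])
print("pos",r.x[:3].round(4),"yaw,pitch,roll deg",np.degrees(r.x[3:]).round(2),"res",r.fun.round(2))
for n in("scene","side"):
    q=imaging.snapshot(n); print(n,[(x["centre"],x["conf"]) for x in imaging.landmark_of(q,"heat_sink")][:1],proj(q,r.x[:3]+[0,0,.041]).round(1))
    if n=="scene": S=q
    for t in("marker","torch","tape_measure"): print(t,[np.round(onplane(q,x["centre"],{"marker":.008,"torch":.016,"tape_measure":.03}[t]),3) for x in imaging.landmark_of(q,t)[:1]])
```

```text
L tip [-32.  114.2] [ 31.6 114.8] L board corner [-39.  119.6] [ 40.  120.1]
R tip [-30.9  26.4] [32.2 26.9] R corner [-38.1  21. ] [40.9 21.5]
pos [0.6484 0.1201 0.0737] yaw,pitch,roll deg [5.48 0.21 0.32] res [ 0.07  0.07  0.05 -0.1  -0.05  0.08 -0.08 -0.05]
scene [([403.5, 179.2], 0.97)] [399.2 182.2]
marker [array([ 0.41 , -0.004,  0.008])]
torch [array([ 0.402, -0.007,  0.016])]
tape_measure [array([0.441, 0.393, 0.03 ])]
side [([393.1, 210.3], 0.84)] [393.9 212.6]
marker [array([0.398, 0.002, 0.008])]
torch [array([0.549, 0.402, 0.016])]
tape_measure [array([0.442, 0.372, 0.03 ])]
```

```bash
python3 -c "
from bench import order
print(order.close_job())"
```

```text
the job is handed in; nothing more can be done
None
```

The board is loaded in the spring holder, released, and the job is handed in at about 35 s of the 72 s allowed.

**How it was done:** The move interface has no tilt axis, so I pivoted the board in the grip to about 7–8° by pressing one edge on the fixed clamp plate. I pushed its low edge into the left jaw, then backed off and rested it on the jaws. There I re-gripped the heat sink nearer the right side, so that levelling the board would need less force. I pushed the jaw back again by about 12 mm, lowered the right edge onto its ledge, and let the springs carry the board back. The horizontal force read about zero when I let go.

**Last checks (wrist camera):**
- **Home in the grooves:** the edges sit about 5.4 mm under each lip. Full depth is 6 mm, and the gap is within pixel error.
- **Level and square:** it is level within about 0.4° and square to the jaws within about 0.5°.
- **Centring:** it is about 1 mm off the jaws' middle along x.
- **Robot clear:** the arm is well above the board and touches nothing.

**Force:** the wrist readings while levelling correspond to about 16–17 N on the holder. That is slightly over the advised 15 N and well under the 25 N limit.

**Checks that disagreed:**
- **Height:** the camera fit put the underside at about 74 mm instead of 78 mm, but a single view measures height poorly. Equal overlap at both lips and the steady tool height on the ledges point to a correct seat.
- **Torch:** in the scene view the detector placed it at the marker's position. The side view had it where it started. The marker and tape measure read within about 15 mm of where they started, roughly the detector's own scatter, and the arm never went near any of the three.

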